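# Unload the die castings and load them in the gang fixture

## Task

Swing the gang fixture's cam lever fully open, then lift every brass casting out of the open mould and slide them, feeders up and lengthwise, one behind the other into the mouth of the fixture. Then slide the aluminium push bar in behind them until you feel the whole row come up hard against the hidden stop, leave the bar in there, and swing the cam lever all the way back over to lock it. Leave the other tools and things on the bench where they are.

Things in the scene. Friction and masses are not known exactly. Their poses are not given: they have to be found in the camera images.
- casting1: solid brass casting with its feeder still on: block 26 mm wide (local x), 40 mm long (local y), 16 mm high; on the middle of its top a square feeder stub 14 x 14 mm, 40 mm tall (56 mm in all); 0.15 to 0.25 kg. Origin: centre of its underside, z up. Starts in an impression of the mould, feeder up, long side along the mould's y; None if that impression is empty (or while held).
- casting2: another casting exactly like casting1 (block 26 x 40 x 16 mm, feeder 14 x 14 x 40 mm on top; origin at the centre of its underside, long side along local y), or None if its impression is empty.
- casting3: another casting exactly like casting1 (block 26 x 40 x 16 mm, feeder 14 x 14 x 40 mm on top; origin at the centre of its underside, long side along local y), or None if its impression is empty.
- casting4: another casting exactly like casting1 (block 26 x 40 x 16 mm, feeder 14 x 14 x 40 mm on top; origin at the centre of its underside, long side along local y), or None if its impression is empty.
- casting5: another casting exactly like casting1 (block 26 x 40 x 16 mm, feeder 14 x 14 x 40 mm on top; origin at the centre of its underside, long side along local y), or None if its impression is empty.
- casting6: another casting exactly like casting1 (block 26 x 40 x 16 mm, feeder 14 x 14 x 40 mm on top; origin at the centre of its underside, long side along local y), or None if its impression is empty.
- mould: fixed lower half of a cast-iron mould, 200 mm (local x) x 150 mm (local y) x 40 mm high. Origin: centre of its underside. Six impressions 30 mm (x) by 44 mm (y), 16 mm deep, centred at x = -65, 0 and 65, y = +-35 mm; the castings' blocks lie flush with the mould's top, only the feeders stand out. Two 8 mm dowels on top at two corners.
- jig: fixed steel gang fixture with a straight closed-end channel. Origin: at the mouth of the channel, on its centre line, at bench height; local x points into the channel, z up. Channel: floor 10 mm above the bench, 29 mm wide, 18.5 mm high under the keeper plate. The base plate, 74 mm wide, runs out 100 mm before the mouth as a loading shelf at floor height.
- jig_mouth (a point): middle of the mouth at floor height (10 mm above the bench), axes as the jig. Two flared guides, 12 mm above the floor, lead in: 40 mm apart at x = -32 mm, 29 mm at the mouth. The keeper plate's top is 34.5 mm above the bench; a slot 19 mm wide along its middle lets feeders and the bar's grip stand up through it, so they can be held all the way in.
- jig_stop (a point): middle of the hidden stop's face at floor height, 250 mm in from the mouth, under the end of the keeper plate (its slot ends at 240 mm). A row hard against it has casting centres 20, 60, 100, 140, 180 mm before the stop; n castings then put the push bar's centre 75 + 40 n mm before it. Sliding takes under 3 N per casting.
- pushbar: loose aluminium bar 150 mm long (local x), 26 mm wide, 16 mm high, with a square upright grip 14 x 14 mm, 40 mm tall, on the middle of its top (56 mm in all); 0.2 kg. Symmetric end for end. Origin: centre of its underside, z up. It starts lying on the bench between mould and fixture, grip up.
- lever (a joint): cam lever of the fixture, rad: 0 = open, 1.55 = locked, turning anticlockwise seen from above about an upright pivot at x = 30, y = 38 mm in the jig's frame. From 0.45 on its cam stands out into the channel and is in the way; from about 0.8 on it presses sideways on the push bar through the channel's wall. Stays where it is left; 2 to 10 N at the knob. Starts at 0.9 to 1.5.
- lever_knob (a point): on the axis of the lever's round upright black knob, 18 mm thick, 45 mm above the bench; the knob's top is 64 mm above the bench, the flat arm under it 24 mm. 95 mm from the pivot; at lever = q the arm points, in the jig's frame, at 1.07 + q rad from local x towards local y.
- hammer: hammer lying at the back; leave it.
- file: file with a wooden handle lying near the robot; leave it.
- chisel: cold chisel, 145 mm, lying behind the push bar; leave it.
- brush: brush lying near the robot; leave it.
- ingot: brass ingot 110 x 36 x 22 mm lying behind the mould; leave it.
- trysquare: try square near the robot; leave it.
- dressing: closed tin of mould dressing, 72 mm across, 95 mm tall; leave it.
Mind the look-alikes: they are no part of the job. Leave any turquoise or white look-alike of the casting1 alone.

How it is judged:
On the way, in this order (a step that is already met when the one before it is completed fails the run):
1. the cam lever is swung open, below 0.4 rad (value of joint lever below 0.4 rad), for 0.2 s.
2. every casting lies in the channel of the fixture, feeder up, its middle past the mouth (x of each of casting1, casting2, casting3, casting4, casting5, casting6 in the frame of jig above 0.012 m and y of casting1 in the frame of jig between -0.004 and 0.004 m and z of casting1 in the frame of jig between 0.006 and 0.015 m and angle between each of casting1, casting2, casting3, casting4, casting5, casting6's own z axis and vertical below 0.15 rad and y of casting2 in the frame of jig between -0.004 and 0.004 m and z of casting2 in the frame of jig between 0.006 and 0.015 m and y of casting3 in the frame of jig between -0.004 and 0.004 m and z of casting3 in the frame of jig between 0.006 and 0.015 m and y of casting4 in the frame of jig between -0.004 and 0.004 m and z of casting4 in the frame of jig between 0.006 and 0.015 m and y of casting5 in the frame of jig between -0.004 and 0.004 m and z of casting5 in the frame of jig between 0.006 and 0.015 m and y of casting6 in the frame of jig between -0.004 and 0.004 m and z of casting6 in the frame of jig between 0.006 and 0.015 m), for 0.2 s.
3. the push bar is in the channel behind the castings and the whole row is hard against the stop (all of step 2 and x of pushbar in the frame of jig above -0.05 m and y of pushbar in the frame of jig between -0.004 and 0.004 m and z of pushbar in the frame of jig between 0.006 and 0.015 m and angle between pushbar's own z axis and vertical below 0.15 rad and ((x of pushbar in the frame of jig between 0.05 and 0.06 m and (x of casting1 in the frame of jig between 0.2255 and 0.2345 m or x of casting2 in the frame of jig between 0.2255 and 0.2345 m or x of casting3 in the frame of jig between 0.2255 and 0.2345 m or x of casting4 in the frame of jig between 0.2255 and 0.2345 m or x of casting5 in the frame of jig between 0.2255 and 0.2345 m or x of casting6 in the frame of jig between 0.2255 and 0.2345 m) and (x of casting1 in the frame of jig between 0.1855 and 0.1945 m or x of casting2 in the frame of jig between 0.1855 and 0.1945 m or x of casting3 in the frame of jig between 0.1855 and 0.1945 m or x of casting4 in the frame of jig between 0.1855 and 0.1945 m or x of casting5 in the frame of jig between 0.1855 and 0.1945 m or x of casting6 in the frame of jig between 0.1855 and 0.1945 m) and (x of casting1 in the frame of jig between 0.1455 and 0.1545 m or x of casting2 in the frame of jig between 0.1455 and 0.1545 m or x of casting3 in the frame of jig between 0.1455 and 0.1545 m or x of casting4 in the frame of jig between 0.1455 and 0.1545 m or x of casting5 in the frame of jig between 0.1455 and 0.1545 m or x of casting6 in the frame of jig between 0.1455 and 0.1545 m)) or (x of pushbar in the frame of jig between 0.01 and 0.02 m and (x of casting1 in the frame of jig between 0.2255 and 0.2345 m or x of casting2 in the frame of jig between 0.2255 and 0.2345 m or x of casting3 in the frame of jig between 0.2255 and 0.2345 m or x of casting4 in the frame of jig between 0.2255 and 0.2345 m or x of casting5 in the frame of jig between 0.2255 and 0.2345 m or x of casting6 in the frame of jig between 0.2255 and 0.2345 m) and (x of casting1 in the frame of jig between 0.1855 and 0.1945 m or x of casting2 in the frame of jig between 0.1855 and 0.1945 m or x of casting3 in the frame of jig between 0.1855 and 0.1945 m or x of casting4 in the frame of jig between 0.1855 and 0.1945 m or x of casting5 in the frame of jig between 0.1855 and 0.1945 m or x of casting6 in the frame of jig between 0.1855 and 0.1945 m) and (x of casting1 in the frame of jig between 0.1455 and 0.1545 m or x of casting2 in the frame of jig between 0.1455 and 0.1545 m or x of casting3 in the frame of jig between 0.1455 and 0.1545 m or x of casting4 in the frame of jig between 0.1455 and 0.1545 m or x of casting5 in the frame of jig between 0.1455 and 0.1545 m or x of casting6 in the frame of jig between 0.1455 and 0.1545 m) and (x of casting1 in the frame of jig between 0.1055 and 0.1145 m or x of casting2 in the frame of jig between 0.1055 and 0.1145 m or x of casting3 in the frame of jig between 0.1055 and 0.1145 m or x of casting4 in the frame of jig between 0.1055 and 0.1145 m or x of casting5 in the frame of jig between 0.1055 and 0.1145 m or x of casting6 in the frame of jig between 0.1055 and 0.1145 m)) or (x of pushbar in the frame of jig between -0.03 and -0.02 m and (x of casting1 in the frame of jig between 0.2255 and 0.2345 m or x of casting2 in the frame of jig between 0.2255 and 0.2345 m or x of casting3 in the frame of jig between 0.2255 and 0.2345 m or x of casting4 in the frame of jig between 0.2255 and 0.2345 m or x of casting5 in the frame of jig between 0.2255 and 0.2345 m or x of casting6 in the frame of jig between 0.2255 and 0.2345 m) and (x of casting1 in the frame of jig between 0.1855 and 0.1945 m or x of casting2 in the frame of jig between 0.1855 and 0.1945 m or x of casting3 in the frame of jig between 0.1855 and 0.1945 m or x of casting4 in the frame of jig between 0.1855 and 0.1945 m or x of casting5 in the frame of jig between 0.1855 and 0.1945 m or x of casting6 in the frame of jig between 0.1855 and 0.1945 m) and (x of casting1 in the frame of jig between 0.1455 and 0.1545 m or x of casting2 in the frame of jig between 0.1455 and 0.1545 m or x of casting3 in the frame of jig between 0.1455 and 0.1545 m or x of casting4 in the frame of jig between 0.1455 and 0.1545 m or x of casting5 in the frame of jig between 0.1455 and 0.1545 m or x of casting6 in the frame of jig between 0.1455 and 0.1545 m) and (x of casting1 in the frame of jig between 0.1055 and 0.1145 m or x of casting2 in the frame of jig between 0.1055 and 0.1145 m or x of casting3 in the frame of jig between 0.1055 and 0.1145 m or x of casting4 in the frame of jig between 0.1055 and 0.1145 m or x of casting5 in the frame of jig between 0.1055 and 0.1145 m or x of casting6 in the frame of jig between 0.1055 and 0.1145 m) and (x of casting1 in the frame of jig between 0.0655 and 0.0745 m or x of casting2 in the frame of jig between 0.0655 and 0.0745 m or x of casting3 in the frame of jig between 0.0655 and 0.0745 m or x of casting4 in the frame of jig between 0.0655 and 0.0745 m or x of casting5 in the frame of jig between 0.0655 and 0.0745 m or x of casting6 in the frame of jig between 0.0655 and 0.0745 m)))), for 0.2 s.
4. the cam lever is swung over to lock, past 1.3 rad (value of joint lever above 1.3 rad), for 0.2 s.
At the end, for the whole second after the job is handed in: All castings are in the channel, feeder up, in one closed row against the stop (each within 4.5 mm of its place), the push bar is in the channel right behind the last one (within 5 mm), the lever is past 1.3 rad, and everything is at rest (all of step 3 and value of joint lever above 1.3 rad and linear speed of each of casting1, casting2, casting3, casting4, casting5, casting6, pushbar below 0.02 m/s); the robot touches nothing.
It fails at once if a tool or other thing on the bench was moved more than 4 cm (distance of any of hammer, file, chisel, brush, ingot, trysquare, dressing from where it was at the start of the episode above 0.04 m).
Of casting1, casting2, casting3, casting4, casting5, casting6 only 3 to 5 are there at a start; the rules pass over those that are not, and their reading is None.
At some moment in a run one of pushbar may be knocked a few centimetres aside while the robot is not near it.
Once in a run the grip may slacken for a moment while it holds something.
It also fails if it takes over 210 s, if anything falls off the work surface, if the arm or the gripper's body presses on something with over 40 N, if the wrist force passes 120 N, or if a joint passes its speed limit or range.

## Robot

A 6-joint arm with a two-finger parallel gripper is mounted at the origin on the work surface. World frame = base frame: x ahead of the robot, y to its left, z up, the work surface at z = 0. Lengths are in m, angles in rad, forces in N, time in s.
With the tool pointing down it reaches from about 0.35 to 0.975 m from the base axis. Payload 4.9 kg.
Tool frame: the origin (TCP) lies midway between the tips of the shut fingers; the grasp point (between the pads) lies 19 mm behind it; z points along the fingers, y is the line along which they close (so a half turn about z gives the same grasp; the last joint's range is limited). The gripper opens to 85 mm and grips with 20 to 120 N. Pads are 22 mm wide; open, the fingers measure 114 mm over their backs; the gripper's body (76 mm by 85 mm) begins 54 mm behind the grasp point. The pads swing forward as they close: fully open they stand 13 mm farther back than shut.
Start: joints at [-1.443, 0.053, 1.613, -0, 1.476, -0.119], TCP at [0.153, -0.606, 0.231] pointing down, gripper open.
Joint ranges: [-3.01, 3.01], [-1.01, 2.22], [0.06, 2.58], [-1.02, 4.17], [0.09, 2.62], [-3.14, 3.14]. Speed limits (rad/s): [2.57, 2.57, 3.14, 3.14, 3.14, 3.14].

## Interface

Orientations are given as a unit quaternion [w, x, y, z].
In Python, from plant import * gives the robot as it stands.
- The arm moves only by the tool jog_arm, never from a script. Its argument "targets" is a list of rows, each a list of 3 entries, a list of its own where there are three numbers: the shift along the tool's x, y, z in units of 25 mm (1.0 is 25 mm), then the turn, a rotation vector about the tool's x, y, z in units of 8 degrees (1.0 is 8 degrees), then the opening in per cent of the stroke, from 0 (shut) to 100 (fully open). A call has 1 to 8 rows; each row is the pose to reach, as a shift and turn from the pose commanded when the call began, along the tool's axes at that moment; what a row does not reach only later rows make up. A row lasts 1/8 s, in which the tool goes at most 62.5 mm and 10.7 degrees, less where a joint would pass 70% of its speed; a pose out of reach is approached as far as the arm can. A call with a gripper value outside its range is refused whole. The fingers move at their own pace and stop on an object; the grip force is fixed at half the most. Time passes only in rows, so rows that repeat a pose let the fingers close. It gives the time, the measured TCP pose, the force, the opening and the grip force at its end, in the units of the state.
- state(): the state, without advancing time (a new reading comes with each control period).
- grab_frame(name): name is "scene" or "top" or "wrist"; returns (picture, depth): 400x640x3 uint8, red, green, blue; 400x640 float32, m along the optical axis (not along the pixel's ray), 0 where there is no reading.
- camera_params(name): a dict with "fovy" (degrees; the focal length in pixels is half the picture's height over the tangent of half this angle, whatever the lens; pixels are square), "cx", "cy" (the principal point, pixels), "rvec" (rotation vector, rad) and "tvec" (3), from world to camera coordinates, as OpenCV has them; the wrist camera has in their place "hand_eye" (4x4, takes a point from camera to tool coordinates, whose origin is the TCP and whose axes are the flange's). Camera axes: x right, y down, z forward; pixel columns grow to the right and rows downward; lengths in m; the calibration is good to about 2 mm. A picture is of the moment at which its call begins: read the wrist's pose just before it. camera_params takes no time and is no camera call.
- job_done(): hands the job in; it is judged then, once.
The state is a dict: "time": time; "joint_pos": joint angles; "joint_vel": joint speeds; "joint_efforts": joint torques, N m; "tool_pos": TCP position; "tool_rot": TCP orientation; "contact_force": force on the tool from outside, world axes, zero at the start; "ft_torque": the same for the moment, N m; "gripper_width": opening from 0.0 (shut) to 1.0 (fully open); "grasp_force": force on a finger pad.
Only numpy, scipy, OpenCV 4.12 (cv2) and the standard library are available. Lean on these libraries where they do the work, as an engineer would, in place of code of your own. Each camera call takes 0.05 s, during which the arm holds its last target. There are 200 camera calls.

## Working session

There is one attempt and no reset: what is moved stays moved. The work goes in short steps, Python scripts to look and compute and a tool call to move; the robot and the scene stay as the last step left them, time stands still between calls to the robot, and variables do not carry over. Pictures are saved under pics/ and viewed, at most 14 in all, crops included, and the job is handed in when it is done.

Besides the shell and the picture viewer there is one more tool, called after ">>>" as name(argument=value, ...) on one line, values as JSON. jog_arm: Moves the arm, as the interface text tells. Its arguments: {"type":"object","properties":{"targets":{"type":"array"}},"required":["targets"]}

```bash
ls; mkdir -p pics; cat > h.py <<'E'
from plant import *
import numpy as np, cv2
from scipy.spatial.transform import Rotation as R
def K(p,h=400): 
    f=h/2/np.tan(np.radians(p["fovy"])/2); return f
def pose():
    s=state(); q=s["tool_rot"]; return np.array(s["tool_pos"]),R.from_quat([q[1],q[2],q[3],q[0]]).as_matrix()
def cam(name,tp=None):
    p=camera_params(name); f=K(p)
    if name=="wrist":
        H=np.array(p["hand_eye"]); t,r=tp; Rc=r@H[:3,:3]; c=r@H[:3,3]+t
    else:
        Rw=R.from_rotvec(np.ravel(p["rvec"])).as_matrix(); Rc=Rw.T; c=-Rw.T@np.ravel(p["tvec"])
    return f,p["cx"],p["cy"],Rc,c
def ray(C,u,v,z):
    f,cx,cy,Rc,c=C; d=Rc@np.array([(u-cx)/f,(v-cy)/f,1]); return c+d*(z-c[2])/d[2]
def cloud(C,dep):
    f,cx,cy,Rc,c=C; v,u=np.mgrid[:dep.shape[0],:dep.shape[1]]
    P=np.stack([(u-cx)/f*dep,(v-cy)/f*dep,dep],-1)@Rc.T+c; P[dep==0]=np.nan; return P
def snap(name,fn):
    tp=pose(); im,d=grab_frame(name); cv2.imwrite("pics/"+fn+".png",im[:,:,::-1]); C=cam(name,tp)
    np.savez("pics/"+fn+".npz",im=im,d=d,t=tp[0],r=tp[1]); return im,d,C
E
python3 - <<'E'
from h import *
for n in("scene","top"):
    im,d,C=snap(n,n+"1"); print(n,C[4],C[3],camera_params(n), (d>0).mean())
print(state())
E
```

```text
pics
scene [1.25187333 0.73769198 0.77248342] [[-0.72862774  0.38776877 -0.56456798]
 [ 0.68464793  0.43516006 -0.58471611]
 [ 0.01894279 -0.81257068 -0.58255477]] {'fovy': 43.12208775401807, 'cx': 316.63073538088946, 'cy': 203.2574066893758, 'rvec': array([ 0.91628441,  2.34650477, -1.19385693]), 'tvec': array([ 0.39245735, -0.17875408,  1.58812188])} 0.995625
top [0.3532001  0.01896258 1.44085346] [[ 0.01844328 -0.98946898  0.14356527]
 [-0.99981602 -0.01900864 -0.00256724]
 [ 0.00526919 -0.14349151 -0.98963752]] {'fovy': 46.38327245063044, 'cx': 318.74550367151323, 'cy': 198.35700531696764, 'rvec': array([ 2.16860173, -2.12815814,  0.15922467]), 'tvec': array([0.0048528 , 0.55659123, 1.37526406])} 0.996046875
{'time': 0.1, 'joint_pos': array([-1.44300515e+00,  5.33216771e-02,  1.61415849e+00, -6.46436866e-06,
        1.47604700e+00, -1.19007514e-01]), 'joint_vel': array([-0.00128208, -0.00140392, -0.00243392,  0.00013671,  0.00157699,
        0.00131566]), 'joint_efforts': array([-1.56442275e-03, -3.94906569e+01, -3.71362317e+01, -2.36736978e-04,
        3.98070508e-03, -2.09399751e-06]), 'tool_pos': array([ 0.15260801, -0.60548661,  0.23016579]), 'tool_rot': array([-9.67232695e-04,  9.92395455e-01,  1.23086655e-01, -7.46536864e-06]), 'contact_force': array([0.5122279 , 0.52183359, 0.48691318]), 'ft_torque': array([-0.00733032, -0.0458413 , -0.04935829]), 'grasp_force': 0.0, 'gripper_width': 1.0030879160306256}
```

View pics/top1.png

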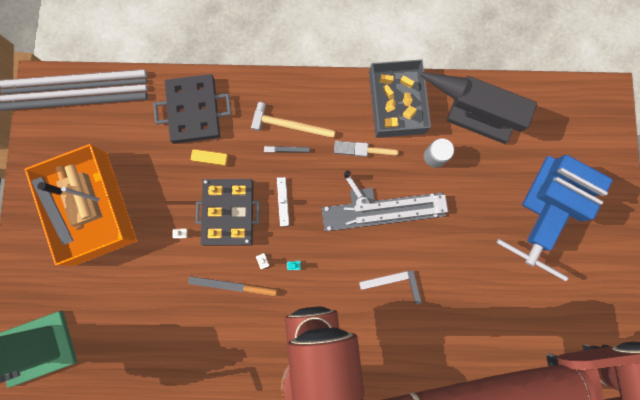

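View pics/scene1.png

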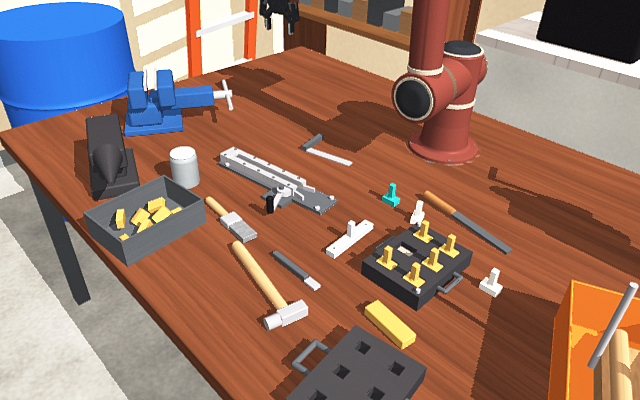

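The top view shows the mould at (228,212) with five brass castings and an empty impression at (238,212). The push bar is at (283,201). The jig runs from its shelf at (325,218) to its end at (445,205), with the knob at (349,175). White and turquoise decoys lie at (180,233), (262,261) and (293,265).

```bash
cat > m1.py <<'E'
from h import *
z=np.load("pics/top1.npz"); im=z["im"]; d=z["d"]; C=cam("top"); P=cloud(C,d)
hsv=cv2.cvtColor(im,cv2.COLOR_RGB2HSV)
Z=P[:,:,2]
def boxed(m,u0,u1,v0,v1):
    o=np.zeros_like(m); o[v0:v1,u0:u1]=m[v0:v1,u0:u1]; return o
def rep(name,m,amin=4):
    n,l,st,ce=cv2.connectedComponentsWithStats(m.astype(np.uint8))
    for i in range(1,n):
        if st[i,4]<amin: continue
        q=P[l==i]; r=cv2.minAreaRect((q[:,:2]*1000).astype(np.float32))
        print(name,st[i,4],ce[i].round(1),"med",np.nanmedian(q,0).round(4),"rect",np.round(r[0],1),np.round(r[1],1),round(r[2],1))
brass=(hsv[:,:,0]>15)&(hsv[:,:,0]<32)&(hsv[:,:,1]>120)
rep("feeder",boxed(brass&(Z>0.06),195,265,170,255))
rep("mould",boxed((Z>0.03)&(Z<0.05),192,265,165,255),50)
white=(hsv[:,:,1]<60)&(hsv[:,:,2]>120)
rep("bar",boxed((Z>0.008)&(Z<0.03)&white,268,300,160,245),20)
rep("bargrip",boxed((Z>0.04),268,300,160,245))
rep("jigplate",boxed((Z>0.027)&(Z<0.045),310,460,165,240),20)
rep("jigall",boxed((Z>0.005)&(Z<0.045),310,460,165,240),20)
rep("knob",boxed((Z>0.05),330,370,160,200))
cv2.imwrite("pics/jig1.png",cv2.resize(im[160:240,310:460,::-1],None,fx=5,fy=5,interpolation=cv2.INTER_CUBIC))
E
python3 m1.py
```

```text
feeder 33 [212.4 188.4] med [0.5743 0.3311 0.0774] rect [575.6 330.7] [13.7 13.2] 89.2
feeder 31 [236.4 188.3] med [0.5765 0.2598 0.0787] rect [577.  260.2] [12.  13.2] 2.1
feeder 32 [211.5 210.3] med [0.5097 0.3296 0.0776] rect [510.  330.6] [13.7 13.7] 3.8
feeder 29 [211.4 232.1] med [0.4455 0.326  0.0788] rect [445.6 327.7] [12.2 13.3] 1.7
feeder 28 [235.3 232.1] med [0.4468 0.2566 0.079 ] rect [446.9 257.8] [12.1 12.8] 0.2
mould 2959 [225.7 211.6] med [0.5094 0.2965 0.0402] rect [512.2 295.5] [198.8 152.3] 1.4
bar 384 [282.2 201.6] med [0.543  0.1271 0.0158] rect [549.7 128.1] [150.2  26.1] 5.6
bargrip 25 [281.1 199.6] med [0.5474 0.1283 0.0544] rect [549.  128.4] [14.6 12.3] 3.7
jigplate 1174 [401.2 208. ] med [ 0.5344 -0.2356  0.0343] rect [ 541.4 -232.1] [ 77.2 279.3] 7.4
jigall 27 [435.  165.7] med [ 0.668  -0.3437  0.0224] rect [ 669.  -344.9] [33.8  5.5] 85.6
jigall 3250 [381.1 209.3] med [ 0.5275 -0.1619  0.0139] rect [ 560.6 -178.8] [164.1 380. ] 7.3
knob 31 [346.8 173.2] med [ 0.6311 -0.0679  0.0634] rect [632.  -68.8] [15.8 16.2] 36.4
```

View pics/jig1.png

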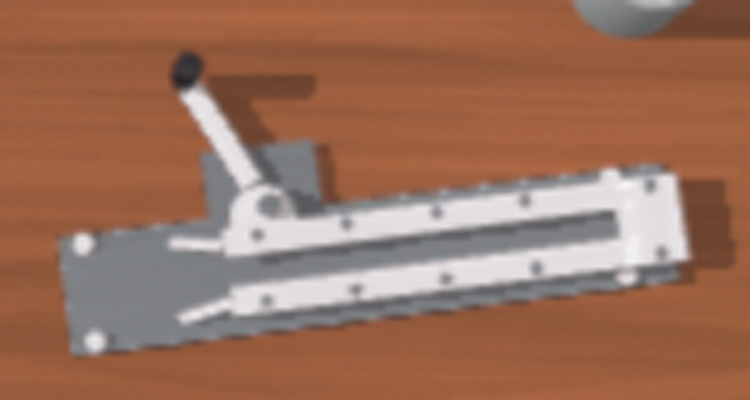

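The crop shows the shelf on the left, the flared guides, and the keeper slot running right. The knob is up-left at (187,70) in the crop. Next is a viewpoint over the jig.

```bash
cat >> h.py <<'E'
def go(x,y,z,yaw=None):
    "shift (units) and turn about tool z (units) from the present pose, for tool pointing down with tool-x yaw in deg"
    p,r=pose(); s=r.T@(np.array([x,y,z])-p)/0.025
    if yaw is None: rv=[0,0,0]
    else:
        a=np.radians(yaw); T=np.array([[np.cos(a),np.sin(a),0],[np.sin(a),-np.cos(a),0],[0,0,-1]])
        rv=np.degrees(R.from_matrix(r.T@T).as_rotvec())/8
    print("shift",np.round(s,2),"turn",np.round(rv,2)); return s,rv
E
python3 - <<'E'
from h import *
print(camera_params("wrist"))
go(0.56,-0.12,0.33,97.3)
E
```

```text
{'fovy': 70.72146431366302, 'cx': 319.76516539116056, 'cy': 201.96436228514986, 'hand_eye': array([[-1.12068370e-04, -9.64631469e-01, -2.63602194e-01,
         6.74576778e-02],
       [ 9.99999992e-01, -1.22740372e-04,  2.40167056e-05,
        -3.18226293e-04],
       [-5.55219014e-05, -2.63602190e-01,  9.64631475e-01,
        -1.41787416e-01],
       [ 0.00000000e+00,  0.00000000e+00,  0.00000000e+00,
         1.00000000e+00]])}
shift [ 20.55 -14.86  -3.96] turn [-1.000e-02 -1.000e-02 -1.039e+01]
```

>>> jog_arm(targets=[[[20,-16,-1],[0,0,-10.4],100],[[20,-16,-1],[0,0,-10.4],100],[[20,-16,-1],[0,0,-10.4],100],[[20,-16,-1],[0,0,-10.4],100],[[20,-16,-1],[0,0,-10.4],100],[[20,-16,-1],[0,0,-10.4],100],[[20,-16,-1],[0,0,-10.4],100],[[20,-16,-1],[0,0,-10.4],100]])

```text
time: 1.1
tool_pos: [0.4555, -0.2061, 0.2506]
tool_rot: [0.0, 0.659, 0.752, -0.0]
contact_force: [0.5, -1.1, 0.7]
gripper_width: 0.998
grasp_force: 0.0
```

```bash
python3 - <<'E'
from h import *
print(pose()[0],state()["joint_pos"]); go(0.54,-0.09,0.24,97.3)
E
```

```text
[ 0.45546406 -0.20613495  0.25058625] [-5.73951053e-01 -2.64032716e-01  1.87404321e+00 -2.94588797e-05
  1.53156747e+00 -7.06841966e-01]
shift [4.16 3.97 0.42] turn [-0.    0.    0.04]
```

>>> jog_arm(targets=[[[2.2,2,0.2],[0,0,0],100],[[4.2,4,0.4],[0,0,0],100],[[4.2,4,0.4],[0,0,0],100],[[4.2,4,0.4],[0,0,0],100]])

```text
time: 1.6
tool_pos: [0.5405, -0.0905, 0.2401]
tool_rot: [-0.001, 0.66, 0.752, -0.001]
contact_force: [-0.7, -0.5, -0.9]
gripper_width: 0.998
grasp_force: 0.0
```

```bash
python3 - <<'E'
from h import *
im,d,C=snap("wrist","w1"); P=cloud(C,d); print(pose()[0],C[4])
E
```

```text
[ 0.5401312  -0.09150164  0.24039677] [ 0.5326758  -0.02384583  0.38188075]
```

View pics/w1.png

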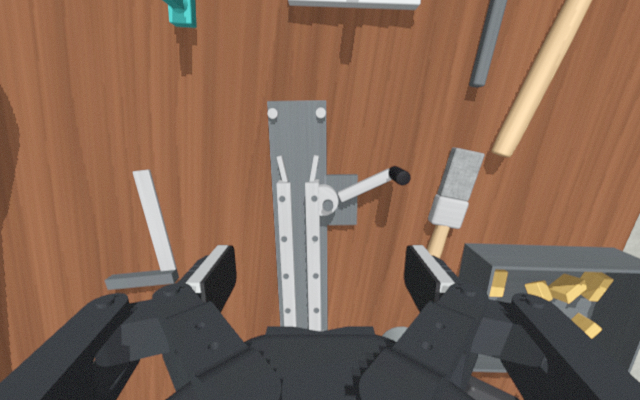

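The wrist view shows the channel vertical with its slot at columns 290–305. The mouth is at row ~183, the shelf front at row 102, and the knob at (400,175).

```bash
cat > m2.py <<'E'
from h import *
z=np.load("pics/w1.npz"); im=z["im"]; d=z["d"]; C=cam("wrist",(z["t"],z["r"])); P=cloud(C,d)
hsv=cv2.cvtColor(im,cv2.COLOR_RGB2HSV).astype(int); br=(hsv[:,:,1]<50)&(hsv[:,:,2]>165)
pts=[]
for v in range(215,320):
    b=np.where(br[v,270:335])[0]+270
    g=np.diff(b); i=g.argmax()
    if g[i]>6: pts.append(ray(C,(b[i]+b[i+1])/2,v,0.0345))
pts=np.array(pts); vx,vy,x0,y0=cv2.fitLine(pts[:,:2].astype(np.float32),cv2.DIST_HUBER,0,.01,.01).ravel()
if vy>0: vx,vy=-vx,-vy
print("slot dir",vx,vy,np.degrees(np.arctan2(vy,vx)),"pt",x0,y0,len(pts))
a=np.array([vx,vy]); n=np.array([-vy,vx]); o=np.array([x0,y0])
# front edge of keeper: first bright row at columns of both bars ; shelf front edge from depth
for u in (284,312):
    for v in range(150,215): pass
loc=lambda q:((q[...,:2]-o)@a,(q[...,:2]-o)@n)
X,Y=loc(P); Z=P[:,:,2]
k=(abs(Z-0.0345)<.004)&(abs(Y)<.035); print("keeper minX",np.nanpercentile(X[k],[0,1,3]),"Y",np.nanpercentile(Y[k],[1,99]),np.nanmedian(Z[k]))
s=(abs(Z-0.010)<.004)&(abs(Y)<.045)&(X<0); xs=X[s]; print("shelf minX",np.nanpercentile(xs,[0,1,3])); f=s&(X<np.nanmin(X[k])-.04); print("shelf Y",np.nanpercentile(Y[f],[1,50,99]),np.nanmedian(Z[f]),np.nanmedian(P[:,:,2][(abs(Y)>.1)&(X<.05)]))
dark=(hsv[:,:,2]<50); m=np.zeros_like(dark); m[155:195,380:420]=dark[155:195,380:420]
m&=(Z>.05); q=P[m]; print("knobtop",np.nanmedian(q,0),m.sum())
E
python3 m2.py
```

```text
slot dir 0.14378953 -0.9896083 -81.7328 pt 0.5302085 -0.2141712 105
keeper minX [-0.11927291 -0.11788045 -0.11420813] Y [-0.02638089  0.02610812] 0.03355083882366361
shelf minX [-0.32597247 -0.32446638 -0.21775896]
shelf Y [-0.0360753   0.00090911  0.03616182] 0.009058430799949418 -0.0008086659359268777
knobtop [ 0.62778065 -0.06853507  0.06049747] 77
```

```bash
cat >> h.py <<'E'
O=np.array([.5132,-.0969]); A=np.array([.1438,-.9896]); N=np.array([.9896,.1438]); YAW=98.27
def J(X,Y): return O+X*A+Y*N
def jl(p): d=np.asarray(p)[:2]-O; return d@A,d@N
E
python3 - <<'E'
from h import *
go(.632,-.0675,.036,YAW)
PV=J(.03,.038); T=np.array([-A,N])
k=lambda q: PV+.095*np.array([np.cos(q-.3565),np.sin(q-.3565)])
for q in (.97,.85,.73,.6,.48,.36,.24,.12,0,-.03): print(q,(T@(k(q)-k(.97))/.025).round(2))
E
```

```text
shift [0.48 3.78 8.17] turn [-0.01  0.   -0.11]
0.97 [0. 0.]
0.85 [-0.42  0.18]
0.73 [-0.85  0.31]
0.6 [-1.34  0.39]
0.48 [-1.8   0.41]
0.36 [-2.25  0.37]
0.24 [-2.7   0.28]
0.12 [-3.13  0.14]
0 [-3.54 -0.06]
-0.03 [-3.64 -0.11]
```

>>> jog_arm(targets=[[[0.5,2,1],[0,0,-0.1],60],[[0.5,3.8,3],[0,0,-0.1],50],[[0.5,3.8,5.2],[0,0,-0.1],50],[[0.5,3.8,7],[0,0,-0.1],50],[[0.5,3.8,8.2],[0,0,-0.1],50],[[0.5,3.8,8.2],[0,0,-0.1],15],[[0.5,3.8,8.2],[0,0,-0.1],10],[[0.5,3.8,8.2],[0,0,-0.1],10]])

```text
time: 2.65
tool_pos: [0.633, -0.0672, 0.0356]
tool_rot: [0.0, 0.655, 0.755, 0.0]
contact_force: [4.3, 0.2, -13.3]
gripper_width: 0.19
grasp_force: 58.8
```

>>> jog_arm(targets=[[[0,0,0],[0,0,0],10],[[0,0,0],[0,0,0],10]])

```text
time: 2.9
tool_pos: [0.6328, -0.067, 0.0356]
tool_rot: [-0.0, 0.655, 0.756, -0.0]
contact_force: [3.1, -1.1, -13.9]
gripper_width: 0.191
grasp_force: 58.8
```

>>> jog_arm(targets=[[[-0.42,0.18,0],[0,0,0],10],[[-0.85,0.31,0],[0,0,0],10],[[-1.34,0.39,0],[0,0,0],10],[[-1.8,0.41,0],[0,0,0],10],[[-2.25,0.37,0],[0,0,0],10],[[-2.7,0.28,0],[0,0,0],10],[[-3.13,0.14,0],[0,0,0],10],[[-3.5,-0.04,0],[0,0,0],10]])

```text
time: 3.9
tool_pos: [0.6468, -0.1544, 0.0358]
tool_rot: [0.003, 0.656, 0.755, 0.002]
contact_force: [9.9, -1.4, -20.2]
gripper_width: 0.185
grasp_force: 58.8
```

>>> jog_arm(targets=[[[0,0,0],[0,0,0],10],[[-0.1,-0.05,0],[0,0,0],10],[[-0.1,-0.05,0],[0,0,0],10]])

```text
time: 4.28
tool_pos: [0.6459, -0.1575, 0.0357]
tool_rot: [0.003, 0.656, 0.755, 0.001]
contact_force: [8.9, 0.6, -17.3]
gripper_width: 0.193
grasp_force: 44.1
```

>>> jog_arm(targets=[[[0,0,0],[0,0,0],50],[[0,0,-0.3],[0,0,0],60],[[0,0,-2],[0,0,0],60],[[0,0,-4],[0,0,0],60],[[1.5,-0.8,-6],[0,0,0],60],[[4,-2,-7],[0,0,0],60],[[6.4,-2.8,-8],[0,0,0],60],[[8.8,-3.2,-8],[0,0,0],60]])

```text
time: 5.28
tool_pos: [0.5398, 0.0356, 0.2399]
tool_rot: [0.004, 0.656, 0.755, 0.003]
contact_force: [0.2, 1.0, -0.2]
gripper_width: 0.597
grasp_force: 0.0
```

```bash
python3 - <<'E'
from h import *
print(pose()[0]); go(.51,.22,.24,YAW)
E
```

```text
[0.53979301 0.03561572 0.23987975]
shift [ 7.47 -0.15 -0.02] turn [ 0.06  0.02 -0.03]
```

>>> jog_arm(targets=[[[2.4,0,0],[0.06,0,0],60],[[4.9,0,0],[0.06,0,0],60],[[7.3,-0.1,0],[0.06,0,0],60],[[7.3,-0.1,0],[0.06,0,0],60],[[7.3,-0.1,0],[0.06,0,0],60]])

```text
time: 5.9
tool_pos: [0.5113, 0.2151, 0.2363]
tool_rot: [-0.002, 0.655, 0.756, -0.002]
contact_force: [-0.2, 0.0, -0.1]
gripper_width: 0.597
grasp_force: 0.0
```

```bash
cat > m3.py <<'E'
from h import *
im,d,C=snap("wrist","w2"); P=cloud(C,d); Z=P[:,:,2]; print(state()["tool_rot"])
hsv=cv2.cvtColor(im,cv2.COLOR_RGB2HSV)
m=((hsv[:,:,0]>14)&(hsv[:,:,0]<34)&(hsv[:,:,1]>110)&(Z>.067)&(Z<.09)).astype(np.uint8)
n,l,st,ce=cv2.connectedComponentsWithStats(m)
for i in range(1,n):
    if st[i,4]<30: continue
    v,u=np.where(l==i); r=np.array([ray(C,a,b,.08)[:2] for a,b in zip(u,v)])
    q=cv2.minAreaRect((r*1000).astype(np.float32)); qz=P[l==i]
    top=qz[qz[:,2]>np.nanmax(qz[:,2])-.006]
    print(st[i,4],ce[i].round(0),"ray rect",np.round(q[0],1),np.round(q[1],1),round(q[2],1),"top med",np.nanmedian(top,0).round(4))
E
python3 m3.py
```

```text
[-0.00180712  0.65544474  0.75523732 -0.00234898]
147 [273.  72.] ray rect [448.6 325.9] [14.1 14.8] 88.6 top med [0.4482 0.3242 0.0786]
117 [336.  79.] ray rect [511.8 328. ] [13.5 13.8] 88.5 top med [0.5117 0.3262 0.0786]
159 [400.  86.] ray rect [576.3 330.3] [14.7 16.2] 86.9 top med [0.5761 0.3287 0.0784]
140 [269. 141.] ray rect [450.8 258.8] [14.6 14.2] 5.8 top med [0.4508 0.2574 0.0785]
150 [389. 156.] ray rect [578.3 260.9] [15.8 14.3] 2.7 top med [0.5784 0.2593 0.0786]
```

View pics/w2.png

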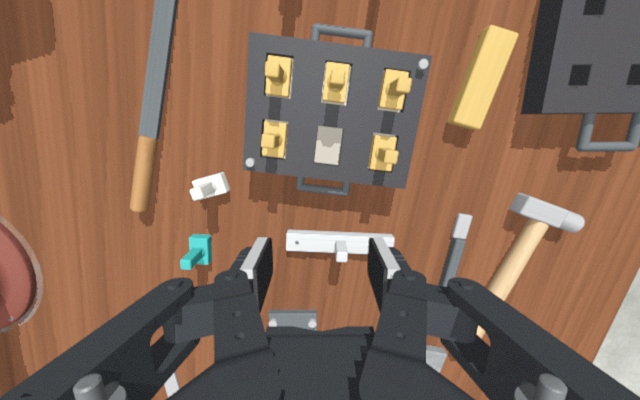

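The wrist view shows the five feeders at (273,72), (336,79), (400,86), (269,141) and (389,156), with the push bar at (340,243). These agree with the top view to within about 3 mm.

```bash
cat >> h.py <<'E'
CA={'A':(.5775,.2608),'B':(.4495,.2580),'C':(.576,.3307),'D':(.511,.329),'E':(.4475,.3265)}
def trip(n,xin):
    "numbers for one casting: approach (now->grip), carry (grip->shelf, tool axes at yaw 92), slide"
    print("approach",end=" "); go(*CA[n],.056,92)
    a=np.radians(92); T=np.array([[np.cos(a),np.sin(a)],[np.sin(a),-np.cos(a)]])
    print("carry xy to x=-60:",(T@(J(-.06,0)-CA[n])/.025).round(2),"turn z -0.78; slide",-(xin+.06)/.025)
E
python3 -c "
from h import *
trip('A',.227)"
```

```text
approach shift [1.46 2.92 7.18] turn [-0.04  0.    0.76]
carry xy to x=-60: [-11.82  -3.33] turn z -0.78; slide -11.48
```

>>> jog_arm(targets=[[[0.8,1.6,1.5],[-0.04,0,0.76],50],[[1.46,2.92,3],[-0.04,0,0.76],45],[[1.46,2.92,4.5],[-0.04,0,0.76],45],[[1.46,2.92,6.2],[-0.04,0,0.76],45],[[1.46,2.92,7.18],[-0.04,0,0.76],45],[[1.46,2.92,7.18],[-0.04,0,0.76],40],[[1.46,2.92,7.18],[-0.04,0,0.76],5],[[1.46,2.92,7.18],[-0.04,0,0.76],5]])

```text
time: 6.95
tool_pos: [0.5776, 0.2615, 0.0563]
tool_rot: [0.0, 0.695, 0.719, 0.0]
contact_force: [-0.6, 0.0, -1.2]
gripper_width: 0.148
grasp_force: 59.7
```

>>> jog_arm(targets=[[[0,0,0],[0,0,0],5],[[0,0,0],[0,0,0],5],[[0,0,-0.3],[0,0,0],5],[[0,0,-1],[0,0,0],5],[[0,0,-2.2],[0,0,0],5]])

```text
time: 7.58
tool_pos: [0.5741, 0.2614, 0.1076]
tool_rot: [-0.003, 0.694, 0.72, -0.004]
contact_force: [-0.1, -0.5, -1.9]
gripper_width: 0.146
grasp_force: 59.8
```

>>> jog_arm(targets=[[[-1,-0.3,-1.2],[0,0,0],5],[[-3.4,-1,-1.2],[0,0,-0.2],5],[[-5.8,-1.7,-1.2],[0,0,-0.4],5],[[-8.2,-2.4,-1.2],[0,0,-0.6],5],[[-10.5,-3,-1.2],[0,0,-0.78],5],[[-11.82,-3.33,-1],[0,0,-0.78],5],[[-11.82,-3.33,0.5],[0,0,-0.78],5],[[-11.82,-3.33,1.5],[0,0,-0.78],5]])

```text
time: 8.57
tool_pos: [0.502, -0.0365, 0.0703]
tool_rot: [-0.003, 0.655, 0.756, -0.002]
contact_force: [-0.3, 0.1, -1.9]
gripper_width: 0.15
grasp_force: 59.8
```

```bash
python3 - <<'E'
from h import *
im,d,C=snap("wrist","w3"); P=cloud(C,d)
print(pose()[0],jl(pose()[0]),state()["gripper_width"]); go(*J(-.06,0),.043,YAW)
E
```

```text
[ 0.49951893 -0.03580571  0.06671926] (np.float64(-0.0624262493883559), np.float64(-0.004753425715098548)) 0.14665704333979365
shift [-0.1   0.2   0.95] turn [-0.08 -0.03 -0.  ]
```

View pics/w3.png

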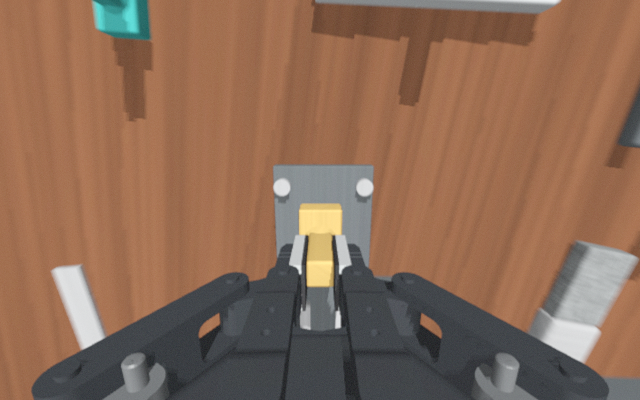

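The wrist picture shows the casting over the shelf at (320,220), with the shelf edges at columns 275–373. It sits a few mm too far in −y.

>>> jog_arm(targets=[[[0,0.1,0.5],[-0.08,-0.03,0],5],[[0,0.2,0.5],[-0.08,-0.03,0],5],[[0,0.2,0.5],[-0.08,-0.03,0],5]])

```text
time: 9.0
tool_pos: [0.5096, -0.0359, 0.0608]
tool_rot: [0.005, 0.654, 0.757, 0.002]
contact_force: [0.8, 1.0, -1.5]
gripper_width: 0.148
grasp_force: 59.8
```

```bash
python3 - <<'E'
from h import *
print(pose()[0],jl(pose()[0])); go(*J(-.06,0),.043,YAW)
E
```

```text
[ 0.50957516 -0.03589824  0.06080305] (np.float64(-0.060888590007266534), np.float64(0.005184908834136333))
shift [-0.03 -0.21  0.71] turn [0.07 0.04 0.01]
```

>>> jog_arm(targets=[[[0,-0.1,0],[0.04,0.02,0],5],[[0,-0.1,0],[0.04,0.02,0],5],[[0,-0.1,0],[0.04,0.02,0],5],[[0,-0.1,0],[0.04,0.02,0],5],[[0,-0.1,0],[0.04,0.02,0],5],[[0,-0.1,0],[0.04,0.02,0],5]])

```text
time: 9.75
tool_pos: [0.5061, -0.0363, 0.0596]
tool_rot: [0.002, 0.654, 0.756, 0.0]
contact_force: [-0.0, 0.4, -1.6]
gripper_width: 0.147
grasp_force: 59.8
```

```bash
python3 - <<'E'
from h import *
for i in range(4):
    print(pose()[0],jl(pose()[0])); go(*J(-.06,0),.043,YAW); grab_frame("top")
E
```

```text
[ 0.50606275 -0.03634139  0.05955802] (np.float64(-0.06095513510703254), np.float64(0.001645304535506916))
shift [-0.04 -0.07  0.66] turn [0.02 0.01 0.  ]
[ 0.50606479 -0.03630973  0.05956039] (np.float64(-0.060986177561894596), np.float64(0.0016518788333464947))
shift [-0.04 -0.07  0.66] turn [0.02 0.01 0.  ]
[ 0.50606911 -0.03634582  0.05956533] (np.float64(-0.06094983967662105), np.float64(0.0016509613558812473))
shift [-0.04 -0.07  0.66] turn [0.02 0.01 0.  ]
[ 0.50608751 -0.03634036  0.05958336] (np.float64(-0.06095259922992385), np.float64(0.0016699567739955291))
shift [-0.04 -0.07  0.66] turn [0.02 0.01 0.  ]
```

>>> jog_arm(targets=[[[0,-0.07,0.3],[0.02,0,0],5],[[0,-0.07,0.6],[0.02,0,0],5],[[0,-0.07,0.66],[0.02,0,0],5],[[-0.6,-0.07,0.66],[0.02,0,0],5],[[-1.3,-0.07,0.66],[0.02,0,0],5],[[-2,-0.07,0.66],[0.02,0,0],5],[[-2.5,-0.07,0.66],[0.02,0,0],5],[[-2.5,-0.07,0.66],[0.02,0,0],5]])

```text
time: 10.95
tool_pos: [0.5136, -0.0996, 0.0433]
tool_rot: [0.001, 0.655, 0.756, -0.0]
contact_force: [-0.2, -0.3, -2.0]
gripper_width: 0.148
grasp_force: 59.9
```

```bash
python3 - <<'E'
from h import *
s=state(); f=s["contact_force"]; print(pose()[0],jl(pose()[0]),"F jig",f[:2]@A,f[:2]@N,f[2]); go(*J(.227,0),.043,YAW)
E
```

```text
[ 0.51363122 -0.09960543  0.04329011] (np.float64(0.0027392998247239464), np.float64(3.769273850432184e-05)) F jig 0.22521714120600284 -0.2680589574711435 -1.9749259369928187
shift [-8.97  0.01  0.03] turn [ 0.    0.01 -0.01]
```

>>> jog_arm(targets=[[[-0.6,0,0],[0,0,0],5],[[-1.4,0,0],[0,0,0],5],[[-2.3,0,0],[0,0,0],5],[[-3.2,0,0],[0,0,0],5],[[-4.1,0,0],[0,0,0],5],[[-5,0,0],[0,0,0],5],[[-5.8,0,0],[0,0,0],5],[[-6.2,0,0],[0,0,0],5]])

```text
time: 11.95
tool_pos: [0.536, -0.2533, 0.0435]
tool_rot: [0.001, 0.654, 0.756, -0.001]
contact_force: [0.5, -0.7, -1.8]
gripper_width: 0.15
grasp_force: 59.9
```

>>> jog_arm(targets=[[[-0.6,0,0],[0,0,0],5],[[-1.3,0,0],[0,0,0],5],[[-2,0,0],[0,0,0],5],[[-2.5,0,0],[0,0,0],5],[[-2.7,0,0],[0,0,0],5],[[-2.7,0,0],[0,0,0],5]])

```text
time: 12.7
tool_pos: [0.5455, -0.3187, 0.0435]
tool_rot: [0.0, 0.654, 0.756, -0.0]
contact_force: [-0.3, 0.5, -2.4]
gripper_width: 0.148
grasp_force: 59.9
```

```bash
cat >> h.py <<'E'
def rep():
    s=state(); f=s["contact_force"]; print(s["time"].__round__(2),pose()[0].round(4),"jig",np.round(jl(pose()[0]),4),"F jig",(f[:2]@A).round(1),(f[:2]@N).round(1),f[2].round(1),"w",round(s["gripper_width"],3))
E
python3 - <<'E'
from h import *
rep(); go(*J(.227,0),.043,YAW)
E
```

```text
12.7 [ 0.5455 -0.3187  0.0435] jig [2.242e-01 1.000e-04] F jig -0.6 -0.3 -2.4 w 0.148
shift [-0.11 -0.    0.02] turn [-0.    0.01  0.  ]
```

>>> jog_arm(targets=[[[0,0,0],[0,0,0],45],[[0,0,0],[0,0,0],45],[[0,0,-1.5],[0,0,0],45],[[0.5,0,-3.5],[0,0,0],45],[[2.5,-0.1,-4],[0,0,0],45],[[5,-0.2,-4],[0,0,0.1],45],[[7.5,-0.3,-4],[0,0,0.3],45],[[10,-0.4,-4],[0,0,0.5],45]])

```text
time: 13.7
tool_pos: [0.4991, -0.0708, 0.1437]
tool_rot: [0.001, 0.68, 0.733, -0.0]
contact_force: [1.3, 0.2, -0.3]
gripper_width: 0.451
grasp_force: 0.0
```

```bash
python3 - <<'E'
from h import *
rep(); trip('B',.182)
E
```

```text
13.7 [ 0.4991 -0.0708  0.1437] jig [-0.0279 -0.0102] F jig 0.0 1.3 -0.3 w 0.451
approach shift [13.27 -1.01  3.48] turn [0.01 0.01 0.28]
carry xy to x=-60: [-11.89   1.79] turn z -0.78; slide -9.68
```

>>> jog_arm(targets=[[[2.4,-0.2,0],[0,0,0.28],45],[[4.8,-0.4,0],[0,0,0.28],45],[[7.2,-0.6,0],[0,0,0.28],45],[[9.5,-0.8,0],[0,0,0.28],45],[[11.5,-0.9,0.5],[0,0,0.28],45],[[12.8,-1,1],[0,0,0.28],45],[[13.3,-1,1.5],[0,0,0.28],45],[[13.3,-1,1.5],[0,0,0.28],45]])

```text
time: 14.7
tool_pos: [0.4488, 0.2568, 0.1039]
tool_rot: [0.0, 0.694, 0.72, -0.002]
contact_force: [0.2, 0.3, -0.6]
gripper_width: 0.452
grasp_force: 0.0
```

```bash
python3 - <<'E'
from h import *
rep(); trip('B',.182)
E
```

```text
14.7 [0.4488 0.2568 0.1039] jig [-0.3593 -0.0128] F jig -0.3 0.2 -0.6 w 0.452
approach shift [0.05 0.03 1.92] turn [-0.01  0.02  0.02]
carry xy to x=-60: [-11.89   1.79] turn z -0.78; slide -9.68
```

>>> jog_arm(targets=[[[0,0,0.9],[0,0,0],45],[[0,0,1.7],[0,0,0],45],[[0,0,1.9],[0,0,0],45],[[0,0,1.92],[0,0,0],5],[[0,0,1.92],[0,0,0],5],[[0,0,1.92],[0,0,0],5],[[0,0,1.92],[0,0,0],5]])

```text
time: 15.58
tool_pos: [0.4504, 0.2568, 0.0579]
tool_rot: [0.001, 0.694, 0.72, -0.0]
contact_force: [-0.0, -0.8, 1.4]
gripper_width: 0.15
grasp_force: 62.0
```

>>> jog_arm(targets=[[[0,0,-0.3],[0,0,0],5],[[0,0,-1],[0,0,0],5],[[0,0,-2.2],[0,0,0],5],[[-1,0.2,-3.2],[0,0,0],5],[[-3,0.5,-3.4],[0,0,0],5],[[-5,0.8,-3.4],[0,0,-0.3],5],[[-7.2,1.1,-3.4],[0,0,-0.6],5],[[-9.2,1.4,-3.4],[0,0,-0.78],5]])

```text
time: 16.58
tool_pos: [0.4933, 0.0269, 0.144]
tool_rot: [0.001, 0.654, 0.757, 0.0]
contact_force: [0.9, 0.3, -2.0]
gripper_width: 0.15
grasp_force: 61.5
```

```bash
python3 - <<'E'
from h import *
rep(); go(*J(-.06,0),.06,YAW)
E
```

```text
16.57 [0.4933 0.0269 0.144 ] jig [-0.1253 -0.0019] F jig -0.2 0.9 -2.0 w 0.15
shift [-2.61  0.06  3.36] turn [0.01 0.01 0.01]
```

>>> jog_arm(targets=[[[-1.6,0,0.8],[0,0,0],5],[[-2.4,0.05,1.8],[0,0,0],5],[[-2.6,0.05,2.8],[0,0,0],5],[[-2.6,0.05,3.3],[0,0,0],5],[[-2.6,0.05,3.3],[0,0,0],5],[[-2.6,0.05,3.3],[0,0,0],5],[[-2.6,0.05,3.3],[0,0,0],5]])

```text
time: 17.45
tool_pos: [0.5045, -0.0357, 0.0614]
tool_rot: [0.002, 0.654, 0.757, 0.0]
contact_force: [0.5, -0.3, -2.4]
gripper_width: 0.143
grasp_force: 61.4
```

```bash
python3 - <<'E'
from h import *
rep(); go(*J(-.06,0),.0445,YAW)
E
```

```text
17.45 [ 0.5045 -0.0357  0.0614] jig [-0.0618  0.0002] F jig 0.4 0.5 -2.4 w 0.143
shift [-0.07 -0.01  0.68] turn [0.02 0.02 0.01]
```

>>> jog_arm(targets=[[[0,0,0.4],[0.02,0.02,0],5],[[0,0,0.67],[0.02,0.02,0],5],[[-0.5,0,0.67],[0.02,0.02,0],5],[[-1.2,0,0.67],[0.02,0.02,0],5],[[-2,0,0.67],[0.02,0.02,0],5],[[-2.8,0,0.67],[0.02,0.02,0],5],[[-3.7,0,0.67],[0.02,0.02,0],5],[[-4.5,0,0.67],[0.02,0.02,0],5]])

```text
time: 18.45
tool_pos: [0.5203, -0.1481, 0.044]
tool_rot: [-0.002, 0.654, 0.756, -0.0]
contact_force: [-0.4, 2.7, 3.1]
gripper_width: 0.148
grasp_force: 62.2
```

>>> jog_arm(targets=[[[-0.9,0,0],[0,0,0],5],[[-1.8,0,0],[0,0,0],5],[[-2.7,0,0],[0,0,0],5],[[-3.6,0,0],[0,0,0],5],[[-4.4,0,0],[0,0,0],5],[[-5,0,0],[0,0,0],5],[[-5.2,0,0],[0,0,0],5],[[-5.2,0,0],[0,0,0],5]])

```text
time: 19.45
tool_pos: [0.5389, -0.2773, 0.044]
tool_rot: [-0.001, 0.654, 0.756, -0.001]
contact_force: [-1.4, 1.8, 4.8]
gripper_width: 0.144
grasp_force: 62.5
```

```bash
python3 - <<'E'
from h import *
rep(); go(*J(.182,0),.0445,YAW)
E
```

```text
19.45 [ 0.5389 -0.2773  0.044 ] jig [ 0.1822 -0.0005] F jig -2.0 -1.1 4.8 w 0.144
shift [ 0.01  0.02 -0.02] turn [-0.02 -0.   -0.  ]
```

>>> jog_arm(targets=[[[0,0,0],[0,0,0],45],[[0,0,0],[0,0,0],45],[[0,0,-1.5],[0,0,0],45],[[1,0.2,-3.2],[0,0,0],45],[[3.2,0.7,-3.5],[0,0,0],45],[[5.6,1.2,-3.5],[0,0,0.2],45],[[8,1.7,-3.5],[0,0,0.4],45],[[10.4,2.2,-3.5],[0,0,0.6],45]])

```text
time: 20.45
tool_pos: [0.5555, -0.0091, 0.1308]
tool_rot: [-0.001, 0.686, 0.728, -0.001]
contact_force: [1.1, -0.3, -0.1]
gripper_width: 0.452
grasp_force: 0.0
```

```bash
python3 - <<'E'
from h import *
rep(); trip('C',.141)
E
```

```text
20.45 [ 0.5555 -0.0091  0.1308] jig [-0.0808  0.0545] F jig 0.4 1.1 -0.1 w 0.452
approach shift [13.52  1.64  2.99] turn [-0.02 -0.    0.18]
carry xy to x=-60: [-14.62  -3.37] turn z -0.78; slide -8.04
```

>>> jog_arm(targets=[[[2.4,0.3,0],[0,0,0.18],45],[[4.8,0.6,0],[0,0,0.18],45],[[7.2,0.9,0],[0,0,0.18],45],[[9.6,1.2,0],[0,0,0.18],45],[[11.8,1.5,0.3],[0,0,0.18],45],[[13.1,1.6,0.7],[0,0,0.18],45],[[13.55,1.64,1],[0,0,0.18],45],[[13.55,1.64,1],[0,0,0.18],45]])

```text
time: 21.45
tool_pos: [0.5752, 0.3294, 0.1048]
tool_rot: [-0.002, 0.694, 0.72, -0.002]
contact_force: [-0.4, -0.0, -0.1]
gripper_width: 0.45
grasp_force: 0.0
```

```bash
python3 - <<'E'
from h import *
rep(); trip('C',.141)
E
```

```text
21.45 [0.5752 0.3294 0.1048] jig [-0.413   0.1227] F jig -0.0 -0.4 -0.1 w 0.45
approach shift [0.05 0.04 1.95] turn [-0.04  0.    0.01]
carry xy to x=-60: [-14.62  -3.37] turn z -0.78; slide -8.04
```

>>> jog_arm(targets=[[[0,0,0.9],[0,0,0],45],[[0,0,1.7],[0,0,0],45],[[0,0,1.95],[0,0,0],45],[[0,0,1.95],[0,0,0],20],[[0,0,1.95],[0,0,0],5],[[0,0,1.95],[0,0,0],5],[[0,0,1.95],[0,0,0],5],[[0,0,1.95],[0,0,0],5]])

```text
time: 22.45
tool_pos: [0.5757, 0.33, 0.0575]
tool_rot: [-0.001, 0.694, 0.72, -0.001]
contact_force: [-0.3, 0.6, -2.2]
gripper_width: 0.151
grasp_force: 61.7
```

>>> jog_arm(targets=[[[0,0,-0.3],[0,0,0],5],[[0,0,-1.2],[0,0,0],5],[[0,0,-2.4],[0,0,0],5],[[-1.2,-0.2,-3.3],[0,0,0],5],[[-3.4,-0.7,-3.4],[0,0,0],5],[[-5.8,-1.3,-3.4],[0,0,-0.3],5],[[-8.2,-1.9,-3.4],[0,0,-0.6],5],[[-10.5,-2.5,-3.4],[0,0,-0.78],5]])

```text
time: 23.45
tool_pos: [0.5229, 0.0637, 0.1448]
tool_rot: [-0.0, 0.654, 0.757, 0.0]
contact_force: [0.3, -0.8, -2.6]
gripper_width: 0.146
grasp_force: 61.7
```

```bash
python3 - <<'E'
from h import *
rep(); go(*J(-.06,0),.06,YAW)
E
```

```text
23.45 [0.5229 0.0637 0.1448] jig [-0.1575  0.0327] F jig 0.8 0.2 -2.6 w 0.146
shift [-3.9  -1.31  3.39] turn [-0.   -0.01  0.01]
```

>>> jog_arm(targets=[[[-2,-0.7,0.5],[0,0,0],5],[[-3.2,-1.1,1.2],[0,0,0],5],[[-3.8,-1.3,2.2],[0,0,0],5],[[-3.9,-1.3,3.1],[0,0,0],5],[[-3.9,-1.3,3.3],[0,0,0],5],[[-3.9,-1.3,3.3],[0,0,0],5],[[-3.9,-1.3,3.3],[0,0,0],5],[[-3.9,-1.3,3.3],[0,0,0],5]])

```text
time: 24.45
tool_pos: [0.5055, -0.0356, 0.0611]
tool_rot: [-0.001, 0.654, 0.757, -0.0]
contact_force: [0.6, -0.1, -1.5]
gripper_width: 0.147
grasp_force: 61.5
```

```bash
python3 - <<'E'
from h import *
rep(); go(*J(-.06,0),.0445,YAW)
E
```

```text
24.45 [ 0.5055 -0.0356  0.0611] jig [-0.0617  0.0012] F jig 0.2 0.5 -1.5 w 0.147
shift [-0.07 -0.05  0.66] turn [-0.01 -0.    0.01]
```

>>> jog_arm(targets=[[[0,-0.05,0.4],[0,0,0],5],[[0,-0.05,0.64],[0,0,0],5],[[-0.5,-0.05,0.64],[0,0,0],5],[[-1.2,-0.05,0.64],[0,0,0],5],[[-2,-0.05,0.64],[0,0,0],5],[[-2.8,-0.05,0.64],[0,0,0],5],[[-3.7,-0.05,0.64],[0,0,0],5],[[-4.5,-0.05,0.64],[0,0,0],5]])

```text
time: 25.45
tool_pos: [0.5198, -0.1491, 0.0438]
tool_rot: [-0.001, 0.654, 0.756, -0.001]
contact_force: [-0.6, 0.5, -2.2]
gripper_width: 0.146
grasp_force: 61.7
```

>>> jog_arm(targets=[[[-0.9,0,0],[0,0,0],5],[[-1.8,0,0],[0,0,0],5],[[-2.6,0,0],[0,0,0],5],[[-3.2,0,0],[0,0,0],5],[[-3.5,0,0],[0,0,0],5],[[-3.55,0,0],[0,0,0],5],[[-3.55,0,0],[0,0,0],5]])

```text
time: 26.32
tool_pos: [0.5323, -0.2346, 0.0435]
tool_rot: [-0.002, 0.654, 0.757, -0.001]
contact_force: [0.5, -0.1, -2.9]
gripper_width: 0.145
grasp_force: 61.7
```

```bash
python3 - <<'E'
from h import *
rep(); go(*J(.141,0),.0445,YAW); print("then D:"); go(*CA['D'],.104,92)
E
```

```text
26.32 [ 0.5323 -0.2346  0.0435] jig [ 0.139  -0.0009] F jig 0.2 0.4 -2.9 w 0.145
shift [-0.08  0.03 -0.04] turn [-0.02 -0.01  0.01]
then D:
shift [22.43  2.41 -2.39] turn [-0.02 -0.01  0.79]
```

>>> jog_arm(targets=[[[0,0,0],[0,0,0],45],[[0,0,0],[0,0,0],45],[[0,0,-1.5],[0,0,0],45],[[1,0.1,-3.2],[0,0,0],45],[[3.2,0.3,-3.5],[0,0,0],45],[[5.6,0.6,-3.5],[0,0,0.2],45],[[8,0.9,-3.5],[0,0,0.4],45],[[10.4,1.1,-3.5],[0,0,0.6],45]])

```text
time: 27.32
tool_pos: [0.5224, 0.0281, 0.1321]
tool_rot: [-0.001, 0.686, 0.728, -0.0]
contact_force: [0.5, 0.2, -0.5]
gripper_width: 0.451
grasp_force: 0.0
```

```bash
python3 - <<'E'
from h import *
rep(); trip('D',.098)
E
```

```text
27.32 [0.5224 0.0281 0.1321] jig [-0.1224  0.0271] F jig -0.1 0.5 -0.5 w 0.451
approach shift [12.04  0.27  3.05] turn [-0.01 -0.01  0.18]
carry xy to x=-60: [-14.64  -0.77] turn z -0.78; slide -6.319999999999999
```

>>> jog_arm(targets=[[[2.4,0.1,0],[0,0,0.18],45],[[4.8,0.1,0],[0,0,0.18],45],[[7.2,0.2,0],[0,0,0.18],45],[[9.4,0.25,0],[0,0,0.18],45],[[11.1,0.3,0.5],[0,0,0.18],45],[[11.9,0.3,1],[0,0,0.18],45],[[12.1,0.3,1],[0,0,0.18],45],[[12.1,0.3,1],[0,0,0.18],45]])

```text
time: 28.32
tool_pos: [0.5116, 0.3278, 0.1068]
tool_rot: [-0.001, 0.694, 0.72, -0.001]
contact_force: [-1.1, 0.1, -0.4]
gripper_width: 0.451
grasp_force: 0.0
```

```bash
python3 - <<'E'
from h import *
rep(); trip('D',.098)
E
```

```text
28.32 [0.5116 0.3278 0.1068] jig [-0.4205  0.0595] F jig -0.2 -1.1 -0.4 w 0.451
approach shift [ 0.05 -0.02  2.03] turn [-0.02 -0.    0.  ]
carry xy to x=-60: [-14.64  -0.77] turn z -0.78; slide -6.319999999999999
```

>>> jog_arm(targets=[[[0.05,0,0.9],[0,0,0],45],[[0.05,0,1.7],[0,0,0],45],[[0.05,0,2],[0,0,0],45],[[0.05,0,2],[0,0,0],20],[[0.05,0,2],[0,0,0],5],[[0.05,0,2],[0,0,0],5],[[0.05,0,2],[0,0,0],5],[[0.05,0,2],[0,0,0],5]])

```text
time: 29.32
tool_pos: [0.5112, 0.3299, 0.0569]
tool_rot: [-0.001, 0.694, 0.72, -0.001]
contact_force: [0.6, -0.2, -1.5]
gripper_width: 0.148
grasp_force: 61.2
```

>>> jog_arm(targets=[[[0,0,-0.3],[0,0,0],5],[[0,0,-1.2],[0,0,0],5],[[0,0,-2.4],[0,0,0],5],[[-1.2,0,-3.3],[0,0,0],5],[[-3.4,-0.1,-3.4],[0,0,0],5],[[-5.8,-0.3,-3.4],[0,0,-0.3],5],[[-8.2,-0.5,-3.4],[0,0,-0.6],5],[[-10.5,-0.6,-3.4],[0,0,-0.78],5]])

```text
time: 30.32
tool_pos: [0.5055, 0.0651, 0.1421]
tool_rot: [-0.001, 0.654, 0.757, -0.0]
contact_force: [0.5, -0.4, -2.0]
gripper_width: 0.148
grasp_force: 61.0
```

```bash
python3 - <<'E'
from h import *
rep(); go(*J(-.06,0),.06,YAW)
E
```

```text
30.32 [0.5055 0.0651 0.1421] jig [-0.1615  0.0157] F jig 0.5 0.5 -2.0 w 0.148
shift [-4.06 -0.63  3.28] turn [-0.01 -0.01  0.01]
```

>>> jog_arm(targets=[[[-2,-0.3,0.5],[0,0,0],5],[[-3.3,-0.5,1.2],[0,0,0],5],[[-3.9,-0.6,2.2],[0,0,0],5],[[-4,-0.63,3.1],[0,0,0],5],[[-4,-0.63,3.3],[0,0,0],5],[[-4,-0.63,3.3],[0,0,0],5],[[-4,-0.63,3.3],[0,0,0],5],[[-4,-0.63,3.3],[0,0,0],5]])

```text
time: 31.32
tool_pos: [0.5053, -0.0342, 0.0601]
tool_rot: [-0.0, 0.654, 0.757, -0.0]
contact_force: [-0.2, 0.1, -2.9]
gripper_width: 0.147
grasp_force: 60.8
```

```bash
python3 - <<'E'
from h import *
rep(); go(*J(-.06,0),.044,YAW)
E
```

```text
31.32 [ 0.5053 -0.0342  0.0601] jig [-0.0632  0.0012] F jig -0.1 -0.2 -2.9 w 0.147
shift [-0.13 -0.05  0.64] turn [-0.01 -0.    0.01]
```

>>> jog_arm(targets=[[[0,-0.05,0.4],[0,0,0],5],[[0,-0.05,0.63],[0,0,0],5],[[-0.5,-0.05,0.63],[0,0,0],5],[[-1.2,-0.05,0.63],[0,0,0],5],[[-2,-0.05,0.63],[0,0,0],5],[[-2.8,-0.05,0.63],[0,0,0],5],[[-3.7,-0.05,0.63],[0,0,0],5],[[-4.5,-0.05,0.63],[0,0,0],5]])

```text
time: 32.33
tool_pos: [0.5194, -0.1476, 0.0429]
tool_rot: [-0.001, 0.654, 0.756, -0.001]
contact_force: [-0.3, 0.4, -1.6]
gripper_width: 0.146
grasp_force: 61.2
```

>>> jog_arm(targets=[[[-0.7,0,0],[0,0,0],5],[[-1.3,0,0],[0,0,0],5],[[-1.7,0,0],[0,0,0],5],[[-1.9,0,0],[0,0,0],5],[[-1.9,0,0],[0,0,0],5],[[-1.9,0,0],[0,0,0],5]])

```text
time: 33.08
tool_pos: [0.5262, -0.1926, 0.0429]
tool_rot: [-0.001, 0.654, 0.757, -0.001]
contact_force: [-0.1, 0.6, -1.4]
gripper_width: 0.148
grasp_force: 61.2
```

```bash
python3 - <<'E'
from h import *
rep(); print("then E:"); go(*CA['E'],.104,92)
E
```

```text
33.08 [ 0.5262 -0.1926  0.0429] jig [ 0.0966 -0.0009] F jig -0.6 -0.0 -1.4 w 0.148
then E:
shift [21.   -0.11 -2.43] turn [-0.02 -0.    0.79]
```

>>> jog_arm(targets=[[[0,0,0],[0,0,0],45],[[0,0,0],[0,0,0],45],[[0,0,-1.5],[0,0,0],45],[[1,0,-3.2],[0,0,0],45],[[3.2,0,-3.5],[0,0,0],45],[[5.6,0,-3.5],[0,0,0.2],45],[[8,0,-3.5],[0,0,0.4],45],[[10.4,0,-3.5],[0,0,0.6],45]])

```text
time: 34.08
tool_pos: [0.4886, 0.0662, 0.1313]
tool_rot: [-0.001, 0.686, 0.728, -0.0]
contact_force: [1.2, 0.3, -0.5]
gripper_width: 0.451
grasp_force: 0.0
```

```bash
python3 - <<'E'
from h import *
rep(); trip('E',.056)
E
```

```text
34.08 [0.4886 0.0662 0.1313] jig [-0.165  -0.0008] F jig -0.1 1.3 -0.5 w 0.451
approach shift [10.49 -1.02  3.02] turn [-0.01 -0.01  0.18]
carry xy to x=-60: [-14.63   1.77] turn z -0.78; slide -4.64
```

>>> jog_arm(targets=[[[2.4,-0.2,0],[0,0,0.18],45],[[4.8,-0.5,0],[0,0,0.18],45],[[7.2,-0.7,0],[0,0,0.18],45],[[9.2,-0.9,0.3],[0,0,0.18],45],[[10.2,-1,0.7],[0,0,0.18],45],[[10.55,-1,1],[0,0,0.18],45],[[10.55,-1,1],[0,0,0.18],45],[[10.55,-1,1],[0,0,0.18],45]])

```text
time: 35.08
tool_pos: [0.4483, 0.3253, 0.1064]
tool_rot: [-0.001, 0.695, 0.719, -0.001]
contact_force: [-0.3, -1.2, -0.0]
gripper_width: 0.446
grasp_force: 0.0
```

```bash
python3 - <<'E'
from h import *
rep(); trip('E',.056)
E
```

```text
35.08 [0.4483 0.3253 0.1064] jig [-0.4272 -0.0035] F jig 1.2 -0.4 -0.0 w 0.446
approach shift [ 0.05 -0.03  2.01] turn [-0.02 -0.   -0.  ]
carry xy to x=-60: [-14.63   1.77] turn z -0.78; slide -4.64
```

>>> jog_arm(targets=[[[0.05,0,0.9],[0,0,0],45],[[0.05,0,1.7],[0,0,0],45],[[0.05,0,2],[0,0,0],45],[[0.05,0,2],[0,0,0],20],[[0.05,0,2],[0,0,0],5],[[0.05,0,2],[0,0,0],5],[[0.05,0,2],[0,0,0],5],[[0.05,0,2],[0,0,0],5]])

```text
time: 36.08
tool_pos: [0.4477, 0.3275, 0.0562]
tool_rot: [-0.001, 0.694, 0.72, -0.001]
contact_force: [-0.6, -0.7, -1.0]
gripper_width: 0.146
grasp_force: 61.4
```

>>> jog_arm(targets=[[[0,0,-0.3],[0,0,0],5],[[0,0,-1.2],[0,0,0],5],[[0,0,-2.4],[0,0,0],5],[[-1.2,0.1,-3.3],[0,0,0],5],[[-3.4,0.4,-3.4],[0,0,0],5],[[-5.8,0.7,-3.4],[0,0,-0.3],5],[[-8.2,1,-3.4],[0,0,-0.6],5],[[-10.5,1.3,-3.4],[0,0,-0.78],5]])

```text
time: 37.08
tool_pos: [0.4901, 0.0644, 0.1417]
tool_rot: [-0.001, 0.654, 0.757, -0.0]
contact_force: [0.6, 0.3, -1.0]
gripper_width: 0.147
grasp_force: 61.5
```

```bash
python3 - <<'E'
from h import *
rep(); go(*J(-.06,0),.06,YAW)
E
```

```text
37.08 [0.4901 0.0644 0.1417] jig [-0.163   0.0003] F jig -0.2 0.7 -1.0 w 0.147
shift [-4.12 -0.02  3.26] turn [-0.01 -0.01  0.01]
```

>>> jog_arm(targets=[[[-2,0,0.5],[0,0,0],5],[[-3.3,0,1.2],[0,0,0],5],[[-3.9,0,2.2],[0,0,0],5],[[-4.1,0,3.1],[0,0,0],5],[[-4.1,0,3.2],[0,0,0],5],[[-4.1,0,3.2],[0,0,0],5],[[-4.1,0,3.2],[0,0,0],5],[[-4.1,0,3.2],[0,0,0],5]])

```text
time: 38.08
tool_pos: [0.5051, -0.035, 0.0618]
tool_rot: [-0.001, 0.654, 0.757, -0.0]
contact_force: [-0.8, -0.1, -2.3]
gripper_width: 0.149
grasp_force: 61.4
```

```bash
python3 - <<'E'
from h import *
rep(); go(*J(-.06,0),.0435,YAW)
E
```

```text
38.08 [ 0.5051 -0.035   0.0618] jig [-0.0625  0.0009] F jig 0.0 -0.9 -2.3 w 0.149
shift [-0.1  -0.03  0.73] turn [-0.01 -0.    0.01]
```

>>> jog_arm(targets=[[[0,-0.04,0.4],[0,0,0],5],[[0,-0.04,0.71],[0,0,0],5],[[-0.5,-0.04,0.71],[0,0,0],5],[[-1.2,-0.04,0.71],[0,0,0],5],[[-2,-0.04,0.71],[0,0,0],5],[[-2.8,-0.04,0.71],[0,0,0],5],[[-3.7,-0.04,0.71],[0,0,0],5],[[-4.3,-0.04,0.71],[0,0,0],5]])

```text
time: 39.08
tool_pos: [0.519, -0.1435, 0.0428]
tool_rot: [-0.001, 0.655, 0.756, -0.001]
contact_force: [1.1, -0.6, -1.2]
gripper_width: 0.146
grasp_force: 61.6
```

>>> jog_arm(targets=[[[-0.3,0,0],[0,0,0],5],[[-0.4,0,0],[0,0,0],5],[[-0.4,0,0],[0,0,0],5],[[-0.4,0,0],[0,0,0],40],[[-0.4,0,0],[0,0,0],50],[[-0.4,0,-1],[0,0,0],50],[[-0.4,0,-3],[0,0,0],50],[[0.6,0,-5],[0,0,0],60]])

```text
time: 40.08
tool_pos: [0.5171, -0.1272, 0.1694]
tool_rot: [-0.001, 0.655, 0.756, -0.001]
contact_force: [0.7, 0.6, 0.1]
gripper_width: 0.597
grasp_force: 0.0
```

```bash
python3 - <<'E'
from h import *
rep(); print("view bar:"); go(.54,.09,.22,YAW)
E
```

```text
40.08 [ 0.5171 -0.1272  0.1694] jig [ 0.0306 -0.0005] F jig -0.5 0.8 0.1 w 0.597
view bar:
shift [ 8.47  2.14 -2.02] turn [-0.02 -0.01 -0.01]
```

>>> jog_arm(targets=[[[2,0.6,-1],[0,0,0],70],[[4.2,1.2,-2],[0,0,0],70],[[5.8,1.7,-2.5],[0,0,0],70],[[6.2,1.8,-2.5],[0,0,0],70],[[6.2,1.8,-2.5],[0,0,0],70],[[6.2,1.8,-2.5],[0,0,0],70],[[6.2,1.8,-2.5],[0,0,0],70]])

```text
time: 40.95
tool_pos: [0.5391, 0.0318, 0.2296]
tool_rot: [-0.002, 0.655, 0.756, -0.001]
contact_force: [-0.1, 0.1, 0.2]
gripper_width: 0.701
grasp_force: 0.0
```

```bash
cat > m4.py <<'E'
from h import *
im,d,C=snap("wrist","w4"); P=cloud(C,d); Z=P[:,:,2]; rep()
hsv=cv2.cvtColor(im,cv2.COLOR_RGB2HSV); m=((hsv[:,:,1]<60)&(hsv[:,:,2]>140)&(P[:,:,0]>.42)&(P[:,:,0]<.7)&(P[:,:,1]>.02)&(P[:,:,1]<.22)&(Z>.01)&(Z<.07)).astype(np.uint8)
n,l,st,ce=cv2.connectedComponentsWithStats(m)
for i in range(1,n):
    if st[i,4]<80: continue
    lo=(l==i)&(Z<.022); hi=(l==i)&(Z>.045)
    for nm,k,h in(("bar",lo,.016),("grip",hi,.056)):
        v,u=np.where(k)
        if len(v)<8: continue
        r=np.array([ray(C,a,b,h)[:2] for a,b in zip(u,v)]); q=cv2.minAreaRect((r*1000).astype(np.float32))
        print(nm,len(v),(u.mean().round(),v.mean().round()),np.round(q[0],1),np.round(q[1],1),round(q[2],1))
E
python3 m4.py
```

```text
41.0 [0.5392 0.0319 0.2298] jig [-0.1237  0.0442] F jig -0.7 0.5 0.3 w 0.705
bar 2645 (np.float64(341.0), np.float64(103.0)) [551.1 127.3] [148.7  25.9] 5.6
grip 195 (np.float64(343.0), np.float64(100.0)) [550.8 127.1] [13.9 13.9] 8.2
```

View pics/w4.png

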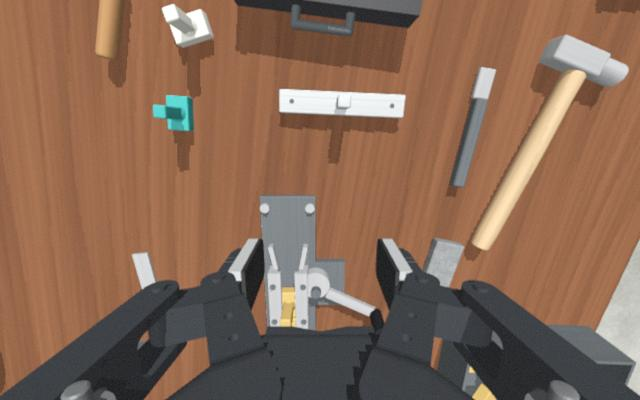

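The view shows the bar at (341,103) with its grip at (343,100), unmoved. The last casting is in the channel and the lever is open. Next I pick up the bar with the tool turned 90°.

```bash
python3 - <<'E'
from h import *
go(.551,.1272,.1,185.6); print(state()["joint_pos"].round(2))
E
```

```text
shift [3.7  1.03 5.19] turn [ -0.02  -0.03 -10.92]
[-0.08 -0.15  1.81  0.    1.48 -0.22]
```

>>> jog_arm(targets=[[[0.5,0.1,0.5],[0,0,-1.2],60],[[1,0.3,1],[0,0,-2.5],50],[[1.6,0.4,1.7],[0,0,-3.8],45],[[2.2,0.6,2.4],[0,0,-5.1],45],[[2.8,0.8,3.1],[0,0,-6.4],45],[[3.3,0.9,3.8],[0,0,-7.7],45],[[3.6,1,4.4],[0,0,-9],45],[[3.7,1,5],[0,0,-10.3],45]])

```text
time: 42.0
tool_pos: [0.5505, 0.1279, 0.1046]
tool_rot: [-0.002, -0.009, 1.0, 0.0]
contact_force: [0.2, 0.2, -0.3]
gripper_width: 0.451
grasp_force: 0.0
```

>>> jog_arm(targets=[[[0,0,0],[0,0,-0.6],45],[[0,0,0],[0,0,-0.6],45],[[0,0,0],[0,0,-0.6],45],[[0,0,0],[0,0,-0.6],45]])

```text
time: 42.5
tool_pos: [0.5507, 0.128, 0.1057]
tool_rot: [-0.001, -0.047, 0.999, 0.0]
contact_force: [0.8, 0.6, -0.0]
gripper_width: 0.447
grasp_force: 0.0
```

```bash
python3 m4.py;python3 - <<'E'
from h import *
rep(); go(.551,.1272,.033,185.6)
E
```

```text
42.55 [0.5506 0.1281 0.1057] jig [-0.2172  0.0694] F jig 0.4 -0.3 1.0 w 0.449
bar 4538 (np.float64(318.0), np.float64(194.0)) [550.4 126.7] [148.2  25.7] 5.6
grip 407 (np.float64(317.0), np.float64(218.0)) [548.7 126.6] [15.8 13.7] 5.4
42.55 [0.5506 0.1281 0.1057] jig [-0.2172  0.0694] F jig 0.4 -0.3 1.0 w 0.449
shift [-0.02 -0.04  2.91] turn [ 0.01 -0.02 -0.02]
```

>>> jog_arm(targets=[[[0,0,1.2],[0,0,0],45],[[0,-0.04,2.3],[0,0,0],45],[[0,-0.04,2.85],[0,0,0],45],[[0,-0.04,2.9],[0,0,0],25],[[0,-0.04,2.9],[0,0,0],5],[[0,-0.04,2.9],[0,0,0],5],[[0,-0.04,2.9],[0,0,0],5],[[0,-0.04,2.9],[0,0,0],5]])

```text
time: 43.55
tool_pos: [0.5504, 0.1273, 0.0332]
tool_rot: [-0.001, -0.048, 0.999, 0.0]
contact_force: [0.1, -0.2, -1.4]
gripper_width: 0.144
grasp_force: 60.4
```

>>> jog_arm(targets=[[[0,0,-0.3],[0,0,0],5],[[0,0,-1.3],[0,0,0],5],[[0,0,-2.6],[0,0,0],5],[[0.3,-0.4,-3.5],[0,0,0.8],5],[[0.7,-1,-3.5],[0,0,2],5],[[1.1,-1.6,-3.5],[0,0,3.2],5],[[1.5,-2.3,-3.5],[0,0,4.5],5],[[1.9,-3,-3.5],[0,0,5.8],5]])

```text
time: 44.55
tool_pos: [0.5103, 0.0475, 0.1211]
tool_rot: [-0.001, 0.352, 0.936, -0.0]
contact_force: [0.4, -0.6, -2.0]
gripper_width: 0.149
grasp_force: 60.4
```

>>> jog_arm(targets=[[[0,0,0],[0,0,1.2],5],[[0,0,0],[0,0,2.5],5],[[0,0,0],[0,0,3.8],5],[[0,0,0],[0,0,4.8],5],[[0,0,0],[0,0,5.1],5],[[0,0,0],[0,0,5.1],5]])

```text
time: 45.3
tool_pos: [0.5106, 0.048, 0.1209]
tool_rot: [-0.001, 0.654, 0.757, -0.001]
contact_force: [-0.1, -0.1, -2.5]
gripper_width: 0.145
grasp_force: 60.4
```

```bash
python3 - <<'E'
from h import *
rep(); go(*J(-.122,0),.06,YAW)
E
```

```text
45.3 [0.5106 0.048  0.1209] jig [-0.1437  0.0182] F jig 0.1 -0.1 -2.5 w 0.145
shift [-0.87 -0.73  2.44] turn [-0.02 -0.01  0.01]
```

>>> jog_arm(targets=[[[-0.5,-0.4,0.6],[0,0,0],5],[[-0.85,-0.7,1.5],[0,0,0],5],[[-0.87,-0.73,2.2],[0,0,0],5],[[-0.87,-0.73,2.4],[0,0,0],5],[[-0.87,-0.73,2.4],[0,0,0],5],[[-0.87,-0.73,2.4],[0,0,0],5],[[-0.87,-0.73,2.4],[0,0,0],5]])

```text
time: 46.18
tool_pos: [0.4961, 0.0239, 0.0614]
tool_rot: [-0.001, 0.654, 0.757, -0.0]
contact_force: [-0.6, -0.3, -0.9]
gripper_width: 0.145
grasp_force: 60.3
```

```bash
python3 - <<'E'
from h import *
im,d,C=snap("wrist","w5")
rep(); go(*J(-.03,0),.044,YAW)
E
```

```text
46.23 [0.496  0.0239 0.0612] jig [-0.122   0.0004] F jig 0.7 -1.1 -1.9 w 0.152
shift [-3.68 -0.02  0.69] turn [-0.01 -0.01  0.01]
```

View pics/w5.png

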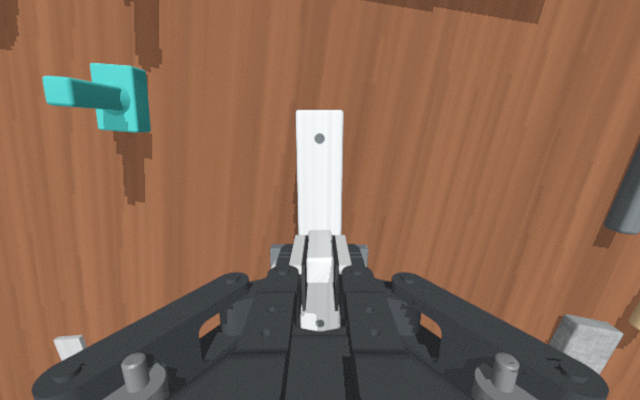

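The bar is held straight, at columns 297–342, and lined up with the channel. Lower it and slide in.

>>> jog_arm(targets=[[[0,-0.02,0.4],[0,0,0],5],[[0,-0.02,0.68],[0,0,0],5],[[-0.3,-0.02,0.68],[0,0,0],5],[[-0.7,-0.02,0.68],[0,0,0],5],[[-1.2,-0.02,0.68],[0,0,0],5],[[-1.7,-0.02,0.68],[0,0,0],5],[[-2.2,-0.02,0.68],[0,0,0],5],[[-2.6,-0.02,0.68],[0,0,0],5]])

```text
time: 47.22
tool_pos: [0.5042, -0.0416, 0.0432]
tool_rot: [-0.001, 0.654, 0.756, -0.001]
contact_force: [0.3, -0.2, -1.6]
gripper_width: 0.148
grasp_force: 60.4
```

>>> jog_arm(targets=[[[-0.3,0,0],[0,0,0],5],[[-0.5,0,0],[0,0,0],5],[[-0.7,0,0],[0,0,0],5],[[-0.9,0,0],[0,0,0],5],[[-1,0,0],[0,0,0],5],[[-1,0,0],[0,0,0],5]])

```text
time: 47.98
tool_pos: [0.5078, -0.0643, 0.0435]
tool_rot: [-0.002, 0.654, 0.756, 0.0]
contact_force: [-0.9, 5.6, 0.2]
gripper_width: 0.148
grasp_force: 60.7
```

```bash
python3 - <<'E'
from h import *
rep(); go(*J(-.025,0),.044,YAW)
E
```

```text
47.98 [ 0.5078 -0.0643  0.0435] jig [-0.0331 -0.0007] F jig -5.6 -0.0 0.2 w 0.148
shift [-0.32  0.03 -0.02] turn [-0.02 -0.02  0.  ]
```

Contact is sliding at about 6 N. Continue slowly until it is hard against the stop.

>>> jog_arm(targets=[[[-0.08,0,0],[0,0,0],5],[[-0.16,0,0],[0,0,0],5],[[-0.24,0,0],[0,0,0],5],[[-0.3,0,0],[0,0,0],5]])

```text
time: 48.48
tool_pos: [0.5087, -0.0706, 0.0436]
tool_rot: [-0.003, 0.654, 0.756, 0.001]
contact_force: [-2.3, 9.4, 2.7]
gripper_width: 0.145
grasp_force: 61.0
```

>>> jog_arm(targets=[[[-0.06,0,0],[0,0,0],5],[[-0.1,0,0],[0,0,0],5],[[-0.1,0,0],[0,0,0],5]])

```text
time: 48.85
tool_pos: [0.5091, -0.0726, 0.0436]
tool_rot: [-0.003, 0.654, 0.756, 0.001]
contact_force: [-1.7, 10.8, 3.2]
gripper_width: 0.144
grasp_force: 61.1
```

```bash
python3 - <<'E'
from h import *
rep()
E
```

```text
48.85 [ 0.5091 -0.0726  0.0436] jig [-0.0246 -0.0006] F jig -10.9 -0.1 3.2 w 0.144
```

>>> jog_arm(targets=[[[-0.06,0,0],[0,0,0],5],[[-0.12,0,0],[0,0,0],5],[[-0.12,0,0],[0,0,0],5]])

```text
time: 49.22
tool_pos: [0.5092, -0.0728, 0.0439]
tool_rot: [-0.006, 0.654, 0.756, 0.003]
contact_force: [-3.8, 21.1, 8.2]
gripper_width: 0.15
grasp_force: 61.8
```

>>> jog_arm(targets=[[[-0.04,0,0],[0,0,0],5],[[-0.08,0,0],[0,0,0],5],[[-0.08,0,0],[0,0,0],5]])

```text
time: 49.6
tool_pos: [0.5093, -0.073, 0.0442]
tool_rot: [-0.008, 0.654, 0.756, 0.004]
contact_force: [-5.5, 27.5, 12.1]
gripper_width: 0.151
grasp_force: 62.2
```

```bash
python3 - <<'E'
from h import *
rep()
E
```

```text
49.6 [ 0.5093 -0.073   0.0442] jig [-0.0242 -0.0004] F jig -28.0 -1.5 12.1 w 0.151
```

>>> jog_arm(targets=[[[0.2,0,0],[0,0,0],5],[[0.22,0,0],[0,0,0],25],[[0.22,0,0],[0,0,0],45],[[0.22,0,0],[0,0,0],45],[[0.22,0,-1.5],[0,0,0],45],[[0.2,0,-3],[0,0,0],45],[[0.2,1,-3.5],[0,0,0],45],[[0.2,1,-3.5],[0,0,0],45]])

```text
time: 50.6
tool_pos: [0.5361, -0.0723, 0.1327]
tool_rot: [0.0, 0.654, 0.756, -0.0]
contact_force: [-0.2, -0.0, 0.5]
gripper_width: 0.448
grasp_force: 0.0
```

```bash
python3 - <<'E'
from h import *
im,d,C=snap("top","top2"); P=cloud(C,d); rep(); go(.6455,-.1555,.036,YAW)
c=im[160:240,310:460,::-1]; cv2.imwrite("pics/top2c.png",cv2.resize(c,None,fx=5,fy=5,interpolation=cv2.INTER_CUBIC))
PV=J(.03,.038); T=np.array([-A,N])
k=lambda q: PV+.095*np.array([np.cos(q-.3565),np.sin(q-.3565)])
for q in np.arange(0,1.66,.1): print(q.round(2),(T@(k(q)-k(-.02))/.025).round(2))
E
```

```text
50.65 [ 0.5345 -0.072   0.131 ] jig [-0.0216  0.0246] F jig -0.1 -0.7 -0.2 w 0.453
shift [-3.95  3.92  3.79] turn [-0.02 -0.    0.  ]
0.0 [0.07 0.04]
0.1 [0.41 0.2 ]
0.2 [0.76 0.33]
0.3 [1.13 0.43]
0.4 [1.51 0.48]
0.5 [1.89 0.5 ]
0.6 [2.27 0.49]
0.7 [2.64 0.43]
0.8 [3.01 0.33]
0.9 [3.37 0.21]
1.0 [3.71 0.04]
1.1 [ 4.03 -0.16]
1.2 [ 4.34 -0.39]
1.3 [ 4.61 -0.65]
1.4 [ 4.87 -0.93]
1.5 [ 5.09 -1.24]
1.6 [ 5.28 -1.57]
```

View pics/top2c.png

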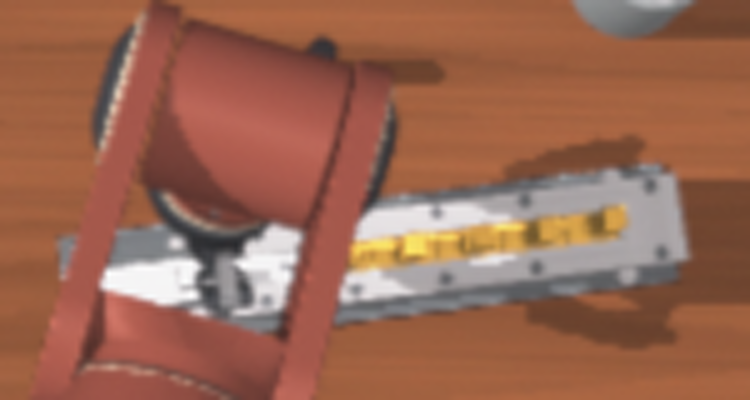

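The top crop shows the brass row packed to the closed end, with the bar behind it. Next is the knob.

>>> jog_arm(targets=[[[-1.6,1.6,0],[0,0,0],50],[[-3,3,0],[0,0,0],50],[[-3.8,3.8,0.3],[0,0,0],50],[[-3.95,3.92,1.2],[0,0,0],50],[[-3.95,3.92,2.4],[0,0,0],50],[[-3.95,3.92,3.4],[0,0,0],50],[[-3.95,3.92,3.75],[0,0,0],50],[[-3.95,3.92,3.75],[0,0,0],30]])

```text
time: 51.65
tool_pos: [0.6436, -0.1544, 0.0351]
tool_rot: [-0.003, 0.654, 0.757, -0.001]
contact_force: [0.1, -0.0, 0.2]
gripper_width: 0.308
grasp_force: 0.0
```

>>> jog_arm(targets=[[[0,0,0],[0,0,0],8],[[0,0,0],[0,0,0],8],[[0,0,0],[0,0,0],8],[[0,0,0],[0,0,0],8]])

```text
time: 52.15
tool_pos: [0.6454, -0.155, 0.0369]
tool_rot: [-0.001, 0.654, 0.756, -0.001]
contact_force: [0.9, 1.4, -3.3]
gripper_width: 0.186
grasp_force: 58.8
```

```bash
python3 - <<'E'
from h import *
rep()
E
```

```text
52.15 [ 0.6454 -0.155   0.0369] jig [0.0765 0.1224] F jig -1.3 1.1 -3.3 w 0.186
```

>>> jog_arm(targets=[[[0.36,0.16,0],[0,0,0],8],[[0.7,0.29,0],[0,0,0],8],[[1.07,0.39,0],[0,0,0],8],[[1.45,0.44,0],[0,0,0],8],[[1.83,0.46,0],[0,0,0],8],[[2.21,0.45,0],[0,0,0],8],[[2.58,0.39,0],[0,0,0],8],[[2.95,0.29,0],[0,0,0],8]])

```text
time: 53.15
tool_pos: [0.6415, -0.0816, 0.0369]
tool_rot: [-0.001, 0.654, 0.757, -0.002]
contact_force: [-3.1, -1.8, -1.6]
gripper_width: 0.19
grasp_force: 59.5
```

```bash
python3 - <<'E'
from h import *
rep(); x,y=jl(pose()[0]); print(np.arctan2(y-.038,x-.03)-1.07,np.hypot(y-.038,x-.03))
E
```

```text
53.15 [ 0.6415 -0.0816  0.0369] jig [0.0033 0.1291] F jig 1.4 -3.3 -1.6 w 0.19
0.785575610466986 0.0949587430173168
```

>>> jog_arm(targets=[[[0.36,-0.12,0],[0,0,0],8],[[0.7,-0.29,0],[0,0,0],8],[[1.02,-0.49,0],[0,0,0],8],[[1.33,-0.72,0],[0,0,0],8],[[1.6,-0.98,0],[0,0,0],8],[[1.86,-1.26,0],[0,0,0],8],[[2.08,-1.57,0],[0,0,0],8],[[2.18,-1.73,0],[0,0,0],8]])

```text
time: 54.15
tool_pos: [0.5963, -0.0287, 0.0371]
tool_rot: [0.002, 0.654, 0.757, 0.007]
contact_force: [27.1, 11.5, -21.7]
gripper_width: 0.186
grasp_force: 58.8
```

```bash
python3 - <<'E'
from h import *
rep(); x,y=jl(pose()[0]); print(np.arctan2(y-.038,x-.03)-1.07,np.hypot(y-.038,x-.03))
E
```

```text
54.15 [ 0.5963 -0.0287  0.0371] jig [-0.0556  0.0921] F jig -7.5 28.4 -21.7 w 0.186
1.5081635520840593 0.10121899071616508
```

>>> jog_arm(targets=[[[-0.1,0.1,0],[0,0,0],8],[[-0.1,0.1,0],[0,0,0],45],[[-0.1,0.1,0],[0,0,0],45],[[-0.1,0.1,-0.5],[0,0,0],45],[[-0.1,0.1,-2.5],[0,0,0],45],[[0.9,1.3,-4.5],[0,0,0],45],[[2.2,1.4,-6],[0,0,0],45],[[2.2,1.4,-6],[0,0,0],45]])

```text
time: 55.15
tool_pos: [0.621, 0.0272, 0.1935]
tool_rot: [0.003, 0.653, 0.757, 0.002]
contact_force: [-0.2, 0.1, -0.1]
gripper_width: 0.454
grasp_force: 0.0
```

```bash
python3 - <<'E'
from h import *
im,d,C=snap("wrist","w6"); P=cloud(C,d); Z=P[:,:,2]; rep()
hsv=cv2.cvtColor(im,cv2.COLOR_RGB2HSV)
m=((hsv[:,:,2]<60)&(Z>.05)&(Z<.075)&(P[:,:,0]>.54)&(P[:,:,0]<.7)&(P[:,:,1]>-.12)&(P[:,:,1]<.05)); q=np.nanmedian(P[m],0); x,y=jl(q); print("knob",m.sum(),q,(x,y),np.arctan2(y-.038,x-.03)-1.07,np.hypot(y-.038,x-.03))
E
```

```text
55.2 [0.6194 0.0263 0.1902] jig [-0.1066  0.1229] F jig 0.2 -0.4 0.3 w 0.449
knob 164 [ 0.60037641 -0.03245271  0.06193319] (np.float64(-0.05124107240867529), np.float64(0.0955372953379058)) 1.4553650974794696 0.09955225864295103
```

View pics/w6.png

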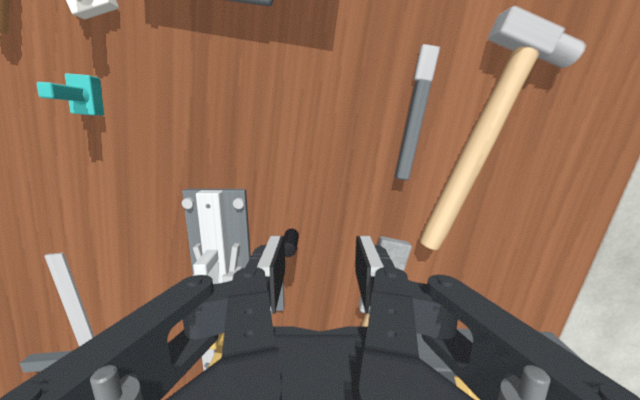

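The picture shows the lever over, with the knob at (291,240), about 1.46 rad. The bar lies in the mouth. I'll back the arm away and check the row from above.

>>> jog_arm(targets=[[[2,-0.3,-1],[0,0,0],45],[[4,-0.6,-2],[0,0,0],45],[[6,-1,-2],[0,0,0],45],[[8,-1.5,-2],[0,0,0],45],[[9,-2,-2],[0,0,0],45],[[9,-2,-2],[0,0,0],45],[[9,-2,-2],[0,0,0],45]])

```text
time: 56.08
tool_pos: [0.5364, 0.2401, 0.2362]
tool_rot: [-0.002, 0.655, 0.756, -0.002]
contact_force: [0.2, -0.3, 0.1]
gripper_width: 0.45
grasp_force: 0.0
```

```bash
python3 - <<'E'
from h import *
im,d,C=snap("top","top3"); P=cloud(C,d); Z=P[:,:,2]; rep()
dl=P[:,:,:2]-O; X=dl@A; Y=dl@N
hsv=cv2.cvtColor(im,cv2.COLOR_RGB2HSV)
m=((Z>.05)&(Z<.075)&(abs(Y)<.02)&(X>-.1)&(X<.26)).astype(np.uint8)
n,l,st,ce=cv2.connectedComponentsWithStats(m,connectivity=4)
for i in range(1,n):
    if st[i,4]>5: print("post",st[i,4],np.nanmean(X[l==i]).round(4),np.nanmean(Y[l==i]).round(4),np.nanmedian(Z[l==i]).round(3))
k=(Z>.055)&(Z<.07)&(Y>.06)&(Y<.14)&(X>-.1)&(X<.12); x,y=np.nanmean(X[k]),np.nanmean(Y[k]); print("knob",k.sum(),x,y,np.arctan2(y-.038,x-.03)-1.07)
cv2.imwrite("pics/top3c.png",cv2.resize(im[160:240,310:460,::-1],None,fx=5,fy=5,interpolation=cv2.INTER_CUBIC))
E
```

```text
56.12 [0.5367 0.24   0.2364] jig [-0.33    0.0717] F jig 0.0 1.2 0.1 w 0.448
post 28 0.227 -0.001 0.064
post 27 0.1875 -0.002 0.064
post 27 0.1476 -0.0025 0.065
post 26 0.108 -0.0025 0.064
post 25 0.0677 -0.0027 0.065
post 24 -0.0264 -0.0043 0.064
knob 28 -0.04940262345136958 0.09052879733819665 1.487140799796989
```

View pics/top3c.png

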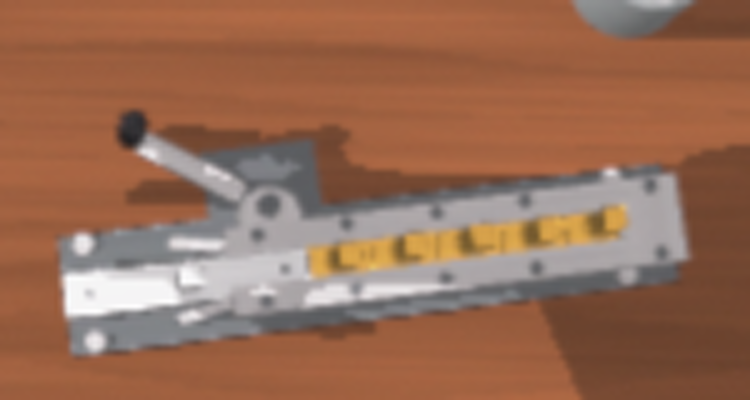

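The row is closed at 40 mm pitch, the bar is right behind it, and the lever is at about 1.49 rad. Handing in.

```bash
python3 -c "
from plant import *
print(job_done())"
```

```text
the job is handed in; nothing more can be done
None
```

The job is handed in, though no verdict came back: all five castings are in the channel in a closed row against the stop, the push bar is right behind them, and the cam lever is locked at about 1.49 rad, just short of the full 1.55.

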